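Seat the step standard on the datum stop with the coarse drive

ROBOT

A 6-joint arm with a two-finger parallel gripper is mounted at the origin on a cart in front of the work surface, level with it; the furniture and walls round the work are solid. World frame = base frame: x ahead of the robot, y to its left, z up, the work surface at z = 0. Lengths are in mm, angles in rad, forces in N, time in s.
With the tool pointing down it reaches from about 425 to 950 mm from the base axis. Payload 14.7 kg.
Tool frame: the origin (TCP) lies midway between the tips of the shut fingers; the grasp point (between the pads) lies 19 mm behind it; z points along the fingers, y is the line along which they close (so a half turn about z gives the same grasp; the last joint's range is limited). The gripper opens to 85 mm and grips with 20 to 120 N. Pads are 22 mm wide; open, the fingers measure 114 mm over their backs; the gripper's body (76 mm by 85 mm) begins 54 mm behind the grasp point. The pads swing forward as they close: fully open they stand 13 mm farther back than shut.
Start: joints at [-1.304, 0.48, 1.596, -0, 1.065, -0.047], TCP at [200.655, -618.247, 209.297] pointing down, gripper open.
Joint ranges: [-2.75, 2.75], [-0.82, 2.05], [0.23, 2.67], [-1.56, 4.7], [0.09, 2.69], [-2.92, 2.92]. Speed limits (rad/s): [1.89, 1.89, 2.39, 3.01, 3.01, 3.01].

INTERFACE

Orientations are given as a 3x3 rotation matrix whose columns are the frame's x, y, z axes.
In Python, from bench import arm, optics gives the robot as it stands.
- The arm moves only by the tool step_arm, never from a script. Its argument "motion" is a list of rows, each a list of 6 numbers: the shift along the world's x, y, z in mm, then the turn, a rotation vector about the world's x, y, z in degrees. In form: [[x, y, z, ax, ay, az], ...]. A call has 1 to 8 rows; each row shifts and turns the commanded pose from where the row before left it; what a row does not reach is not made up. A row lasts 1/12 s, in which the tool goes at most 41.7 mm and 7.16 degrees, less where a joint would pass 70% of its speed; a pose out of reach is approached as far as the arm can. A call with a gripper value outside its range is refused whole. "gripper" is the finger opening in mm, from 0 to 85.4, set as the call begins (left out, the last holds). The fingers move at their own pace and stop on an object; "force" is the grip in N (left out, the last holds). Time passes only in rows, so rows that do not move let the fingers close. It gives the time, the measured TCP pose, the force, the opening and the grip force at its end, in the units of the state.
- arm.get_obs(): the state, without advancing time (a new reading comes with each control period).
- optics.snapshot(name): name is "side" or "top" or "wrist"; returns the picture (420x560x3 uint8, red, green, blue); there is no depth.
- optics.calibration(name): a dict with "camera_matrix" (3x3 intrinsics, pixels), "extrinsics" (4x4, takes a point from world to camera coordinates); the wrist camera has in their place "hand_eye" (4x4, takes a point from camera to tool coordinates, whose origin is the TCP and whose axes are the flange's). Camera axes: x right, y up, looking along -z (the intrinsics and any distortion apply to the point x, -y, -z); pixel columns grow to the right and rows downward; lengths in mm; the calibration is good to about 2 mm. The wrist camera is an equidistant fisheye: a pixel r from the principal point sees the ray r / f radians off the axis. A picture is of the moment at which its call begins: read the wrist's pose just before it. calibration takes no time and is no camera call.
- arm.close_job(): hands the job in; it is judged then, once.
The state is a dict: "time_s": time; "joints": joint angles; "qd": joint speeds; "effort": joint torques, N m; "tcp_pos": TCP position; "tcp_rot": TCP orientation; "wrist_force": force on the tool from outside, world axes, zero at the start; "wrist_torque": the same for the moment, N m; "gripper_width": finger opening in mm; "grasp_force": force on a finger pad.
Only numpy, scipy, OpenCV 4.12 (cv2) and the standard library are available. Lean on these libraries where they do the work, as an engineer would, in place of code of your own. Each camera call takes 0.05 s, during which the arm holds its last target. There are 200 camera calls.

TASK

Set the step standard down in the nest on the slide's table and let go of it, then zero the slide: turn only the outer (coarse) ring of the coaxial drive clockwise until the standard is seated on the datum stop with a light, positive pressure of about 10 N, never more than 20 N. Leave the inner (fine) knob on its zero mark, let the drive and not your hand move the table, and do not shift the vials or the tin.

Things in the scene. Friction and masses are not known exactly. Their poses are not given: they have to be found in the camera images.
- step_standard: Certified step standard, a plain light-metal block of 0.2 kg: lower part 36 (own x) x 60 (own y) x 12 mm, on it a step 20 x 44 x 7 mm. Lies loose on the worktop, behind the slide or left of it. Origin: centre of its underside, z up. Take it across the 36 mm width, by the lower part. It may go into the nest either way round.
- setting_slide: Bench setting slide, fixed: grey base plate 175 (x) x 170 (y) mm, top at z = 14 mm. Origin: centre of the base's underside on the worktop. Own x is the slide direction, towards the datum stop. The rail runs along x at y = +50 mm; the pinion housing with the two knobs stands at x 0, y -47 mm, its top at z = 40 mm.
- table: Steel table 78 (x) x 60 (y) mm carrying the nest; moves along own x to the stop. Origin: centre of its top face (41 mm over the worktop). Nest: rear fence with its face at x = -32 mm, 10 mm high; 4 corner lugs 8 mm high at x +-21.5 to 31.5 whose inner faces are at y +-20 mm; open at front and between lugs. A standard lying home, long side along x, has its origin at about x -2 (to +3), y 0, z 0 mm.
- ring_centre (a point): Point on the vertical axis of both knobs, at mid height of the coarse ring (60.5 mm over the worktop). Coarse ring: the outer, lower, black knurled one, 57 mm across, 18 mm high (z 51.5 to 69.5). On top of it, same axis, the fine knob, 27 mm across, z 74 to 91 mm. Under the ring a 39 mm collar, z 40 to 51. Clear by 70 mm all round at ring height.
- coarse_ring (a joint): Angle of the coarse ring in rad, 0 at the start, grows clockwise seen from above, to 4.4. 12 mm of table travel to the stop per rad. Dry friction 0.25 N m in either direction, which also holds it when let go; a load of F newtons on the stop adds 0.012 x F N m (10 N: 0.12 N m) to the turning moment.
- fine_knob (a joint): Angle of the fine knob in rad, clockwise positive; it stands on its zero (index line to the robot) and must stay within 0.1 rad of it. Turns easily (0.045 N m). Its screw shifts rail, table and drive together, 0.3 mm per rad.
- stop_post: Dark post 20 x 36 x 40 mm on the base at slide x 73.5, y 50 mm. Origin: centre of its foot. From it a clamped rod points along the slide's -x, 33 mm over the foot, with a sprung 12 mm steel tip (5 N per mm, 5.5 mm stroke). How far it stands out differs: a standard home in the nest has 15 to 30 mm (1.25 to 2.5 rad of the ring) to go to touch the tip, then 2 mm (0.17 rad) more to 10 N.
- assembly_stand: Fixed obstacle: dark stand at the right, foot 190 (x) x 150 (y) mm, its post 40 mm off the origin to the back and left, 295 mm high. Origin: centre of its foot on the worktop. Travel above 0.4 m past it. (Left of the slide a stiff black lead comes down from the lamp box; behind the slide, left of its middle, stands the tall scanner.)
- vial_a: Small vial with white cap, 27 mm across, 54 mm high, upright at the right front; bystander. Origin: centre of its underside.
- vial_b: Small vial with orange cap, 27 mm across, 54 mm high, upright at the right front; bystander. Origin: centre of its underside.
- tin: Flat round white tin, 52 mm across, 22 mm high, left of the slide or behind it; bystander. Origin: centre of its underside.

How it is judged (in metres and radians):
On the way, in this order (a step that is already met when the one before it is completed fails the run):
1. the standard lies in the nest and is let go, not yet at the stop (x of step_standard in the frame of table between -0.0045 and 0.006 m and y of step_standard in the frame of table between -0.0035 and 0.0035 m and z of step_standard in the frame of table between -0.002 and 0.002 m and angle between step_standard's own z axis and vertical below 0.05 rad and angle between the y axis of step_standard and the x axis of table, either way round below 0.1 rad and contact force between each of the fingers, the arm and step_standard below 0.1 N and contact force between step_standard and stop_post below 0.1 N), for 0.3 s.
2. the coarse drive has brought the standard, still in the nest, onto the stop with more than 4 N (x of step_standard in the frame of table between -0.0045 and 0.006 m and y of step_standard in the frame of table between -0.0035 and 0.0035 m and z of step_standard in the frame of table between -0.002 and 0.002 m and angle between step_standard's own z axis and vertical below 0.05 rad and angle between the y axis of step_standard and the x axis of table, either way round below 0.1 rad and contact force between step_standard and stop_post above 4 N and value of joint coarse_ring above 0.8 rad), for 0.2 s.
At the end, for the whole second after the job is handed in: The standard lies flat in the nest (within 3.5 mm across, 6 mm along), at rest and untouched, pressed on the stop with 4 to 20 N; the fine knob is within 0.1 rad of its zero (x of step_standard in the frame of table between -0.0045 and 0.006 m and y of step_standard in the frame of table between -0.0035 and 0.0035 m and z of step_standard in the frame of table between -0.002 and 0.002 m and angle between step_standard's own z axis and vertical below 0.05 rad and angle between the y axis of step_standard and the x axis of table, either way round below 0.1 rad and contact force between each of the fingers, the arm and step_standard below 0.1 N and value of joint fine_knob between -0.1 and 0.1 rad and contact force between step_standard and stop_post between 4 and 20 N and linear speed of step_standard below 0.01 m/s).
It fails at once if the standard is pressed on the stop with more than 20 N (contact force between step_standard and stop_post above 20 N).
It fails at once if the fine knob is turned more than 0.1 rad from its zero (not (value of joint fine_knob between -0.1 and 0.1 rad)).
It fails at once if the table is pushed by hand with more than 20 N (contact force between any of the fingers, the arm and table above 20 N).
It fails at once if a vial or the tin is shifted by more than 10 mm (distance of any of vial_a, vial_b, tin from where it was at the start of the episode above 0.01 m).
It also fails if it takes over 72 s, if anything falls off the work surface, if the arm or the gripper's body presses on something with over 40 N, if the wrist force passes 120 N, or if a joint passes its speed limit or range.

## Working session

There is one attempt and no reset: what is moved stays moved. The work goes in short steps, Python scripts to look and compute and a tool call to move; the robot and the scene stay as the last step left them, time stands still between calls to the robot, and variables do not carry over. Pictures are saved under pics/ and viewed, at most 10 in all, crops included, and the job is handed in when it is done.

Besides the shell and the picture viewer there is one more tool, called after "Request:" as name([rows], argument=value, ...), one row to a line, values as JSON. step_arm: Moves the arm, as the interface text tells. Its arguments: {"type":"object","properties":{"motion":{"type":"array"},"gripper":{"type":"number"},"force":{"type":"number"}},"required":["motion"]}

```bash
ls; mkdir -p pics
python3 - <<'E'
from bench import arm, optics
import cv2,numpy as np
np.set_printoptions(precision=4,suppress=True)
o=arm.get_obs();print(o)
for n in ("side","top","wrist"):
    im=optics.snapshot(n);cv2.imwrite(f"pics/{n}0.png",im[:,:,::-1]);print(n,optics.calibration(n))
E
```

```text
pics
{'time_s': 0.0, 'joints': array([-1.3036,  0.4808,  1.5969,  0.    ,  1.0651, -0.0466]), 'qd': array([ 0.0006, -0.0004, -0.0014,  0.0006, -0.0004, -0.0002]), 'effort': array([ -0.002 , -95.0632, -43.0179,  -0.0003,   0.0121,   0.0001]), 'tcp_pos': array([ 200.5585, -617.8316,  208.6721]), 'tcp_rot': array([[ 0.9512,  0.3086, -0.0003],
       [ 0.3086, -0.9512,  0.0012],
       [ 0.0001, -0.0012, -1.    ]]), 'wrist_force': array([ 0.2782,  0.8422, -0.4162]), 'wrist_torque': array([-0.0005, -0.0199,  0.0065]), 'grasp_force': 0.0, 'gripper_width': 85.43556855974276}
side {'camera_matrix': array([[449.2625,   0.    , 286.2493],
       [  0.    , 449.2625, 209.4222],
       [  0.    ,   0.    ,   1.    ]]), 'extrinsics': array([[   0.9883,   -0.1507,   -0.0213, -500.2849],
       [   0.1272,    0.7407,    0.6597, -136.3067],
       [  -0.0837,   -0.6547,    0.7512, -853.2658],
       [   0.    ,    0.    ,    0.    ,    1.    ]])}
top {'camera_matrix': array([[405.9071,   0.    , 279.5638],
       [  0.    , 405.9071, 203.6093],
       [  0.    ,   0.    ,   1.    ]]), 'extrinsics': array([[   0.0256,   -0.9992,    0.0305,  -28.7392],
       [   0.9886,    0.0299,    0.1476, -505.2585],
       [  -0.1484,    0.0264,    0.9886, -834.0354],
       [   0.    ,    0.    ,    0.    ,    1.    ]])}
wrist {'camera_matrix': array([[325.1923,   0.    , 272.8474],
       [  0.    , 325.1923, 209.3179],
       [  0.    ,   0.    ,   1.    ]]), 'hand_eye': array([[  -0.0003,    0.948 ,    0.3183,   81.0546],
       [   1.    ,    0.0001,    0.0006,   -0.2537],
       [   0.0006,    0.3183,   -0.948 , -164.8973],
       [   0.    ,    0.    ,    0.    ,    1.    ]])}
```

View pics/side0.png

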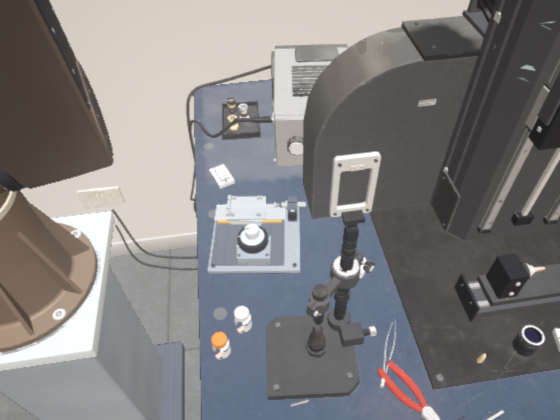

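View pics/top0.png

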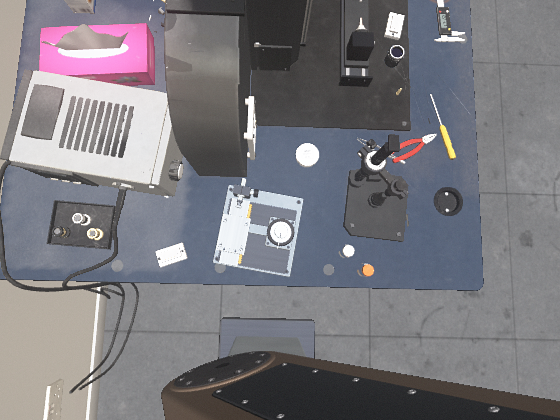

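The side view shows the standard at about (222,176), the slide at (256,235) with the ring at (252,236), and the vials at (243,318) and (221,343). In the top view the standard is at (171,254), the ring at (281,232), the post at (243,190), the tin at (307,154) and the vials at (348,251) and (368,270). I'll zoom in next.

```bash
cat > h.py <<'E'
import numpy as np,cv2
from bench import arm,optics
np.set_printoptions(precision=2,suppress=True)
def ray(n,uv,obs=None):
    c=optics.calibration(n);K=c["camera_matrix"];u=(uv[0]-K[0,2])/K[0,0];v=(uv[1]-K[1,2])/K[1,1]
    if n=="wrist":
        t=np.hypot(u,v);s=np.sin(t)/max(t,1e-9);d=np.array([u*s,-v*s,-np.cos(t)]);H=c["hand_eye"]
        R=np.array(obs["tcp_rot"]);return R@H[:3,3]+obs["tcp_pos"],R@H[:3,:3]@d
    E=c["extrinsics"];R=E[:3,:3];return -R.T@E[:3,3],R.T@np.array([u,-v,-1])
def onz(n,uv,z,obs=None):
    o,d=ray(n,uv,obs);return o+d*(z-o[2])/d[2]
def tri(*rs):
    A=0;b=0
    for o,d in rs:
        d=d/np.linalg.norm(d);P=np.eye(3)-np.outer(d,d);A=A+P;b=b+P@o
    p=np.linalg.solve(A,b);return p,[np.linalg.norm(np.cross(d/np.linalg.norm(d),p-o)) for o,d in rs]
E
python3 - <<'E'
from h import *
t=cv2.imread("pics/top0.png");s=cv2.imread("pics/side0.png")
a=cv2.resize(t[175:285,145:315],None,fx=4,fy=4,interpolation=cv2.INTER_CUBIC)
b=cv2.resize(s[155:280,190:310],None,fx=4.6,fy=4.6,interpolation=cv2.INTER_CUBIC)
cv2.imwrite("pics/tc.png",a);cv2.imwrite("pics/sc.png",b)
for n,im,r in(("top",t,(235,268,150,195)),("side",s,(160,190,205,240))):
    m=np.zeros(im.shape[:2],np.uint8);m[r[0]:r[1],r[2]:r[3]]=(im[r[0]:r[1],r[2]:r[3]].min(2)>140)*255
    c=max(cv2.findContours(m,0,1)[0],key=cv2.contourArea);print(n,cv2.minAreaRect(c))
    p=cv2.boxPoints(cv2.minAreaRect(c));print(p);print(np.array([onz(n,q,12) for q in p]))
E
```

```text
top ((171.00001525878906, 254.5), (17.39252281188965, 29.409177780151367), 71.56504821777344)
[[154.3 250.9]
 [182.2 241.6]
 [187.7 258.1]
 [159.8 267.4]]
[[398.6  251.97  12.  ]
 [420.19 193.5   12.  ]
 [385.11 179.57  12.  ]
 [363.83 237.8   12.  ]]
side ((223.5, 174.0), (28.0, 31.0), 90.0)
[[208. 160.]
 [239. 160.]
 [239. 188.]
 [208. 188.]]
[[362.24 266.99  12.  ]
 [433.82 254.37  12.  ]
 [426.37 163.68  12.  ]
 [358.88 175.39  12.  ]]
```

View pics/tc.png

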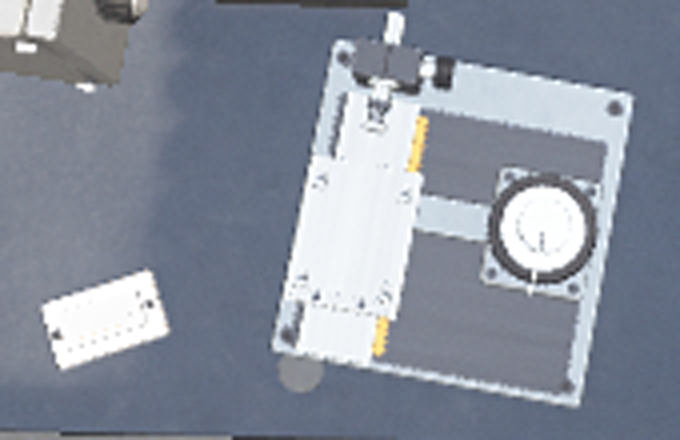

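View pics/sc.png

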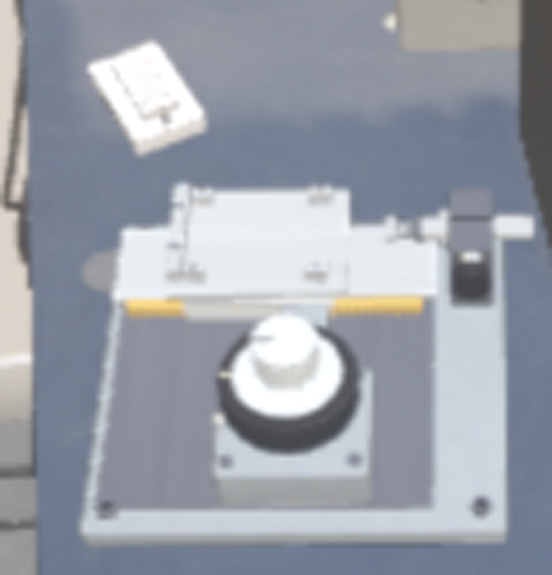

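Crop positions, top: standard corners (42,305), (150,270), (170,330), (64,370). Base plate corners (336,38), (633,95), (578,405), (275,350). Ring about (541,229), tip about (377,118), table from (315,157) to (397,318). In the side crop the standard's top is at (88,68), (157,40), (206,122), (137,138), and the ring is at about (289,385).

Run:
```python
from h import *
T=lambda x,y:("top",(145+(x+.5)/4-.5,175+(y+.5)/4-.5))
S=lambda x,y:("side",(190+(x+.5)/4.6-.5,155+(y+.5)/4.6-.5))
P=np.array([onz(*T(*q),14) for q in((336,38),(633,95),(578,405),(275,350))]);print(P,P.mean(0))
e=(P[0]-P[3]+P[1]-P[2]);f=(P[0]-P[1]+P[3]-P[2]);print("yaw",np.degrees(np.arctan2(e[1],e[0])),np.degrees(np.arctan2(-f[0],f[1])))
Q=np.array([onz(*S(*q),14) for q in((505,530),(82,530))]);print("side plate front",Q)
print("std",[tri(ray(*T(*a)),ray(*S(*b))) for a,b in(((42,305),(88,68)),((150,270),(157,40)),((170,330),(206,122)))])
print("ring base",onz(*T(541,229),65),"fine top",tri(ray(*T(543,222)),ray(*S(284,336))))
print("table",np.array([onz(*T(*q),41) for q in((315,157),(422,172),(397,318),(288,300))]))
print("tip",onz(*T(377,118),47))
print("tin",onz("top",(307,154),22),"vials",onz("top",(348,251),54),onz("top",(368,270),54))
```

```text
[[549.68  98.69  14.  ]
 [522.75 -66.63  14.  ]
 [352.87 -39.88  14.  ]
 [377.95 123.83  14.  ]] [450.81  29.    14.  ]
yaw -8.636876166659086 -8.982221201630168
side plate front [[520.63 -70.35  14.  ]
 [350.18 -41.88  14.  ]]
std [(array([380.25, 249.27,   2.78]), [np.float64(18.956598619340056), np.float64(18.956598619340138)]), (array([408.86, 179.12,  76.78]), [np.float64(7.133985763887595), np.float64(7.133985763887762)]), (array([402.61, 180.94,  16.53]), [np.float64(15.52901590885381), np.float64(15.529015908853834)])]
ring base [442.98 -16.06  65.  ] fine top (array([443.15, -16.36,  90.14]), [np.float64(1.3602055708239185), np.float64(1.3602055708239724)])
table [[479.77 104.21  41.  ]
 [473.41  47.24  41.  ]
 [396.13  57.51  41.  ]
 [403.98 114.82  41.  ]]
tip [500.8  71.8  47. ]
tin [622.1  -73.46  22.  ] vials [ 407.99 -159.3    54.  ] [ 369.98 -200.97   54.  ]
```

Request:
step_arm([
  [0,0,35,0,0,0],
  [0,0,35,0,0,0],
  [0,0,35,0,0,0],
  [0,0,35,0,0,0],
  [5,5,35,0,0,0],
  [10,15,35,0,0,4],
  [20,26,0,0,0,4],
  [20,26,0,0,0,4],
])

```text
time_s: 0.82
tcp_pos: [255.9, -546.5, 421.3]
tcp_rot: [[0.865, 0.501, 0.001], [0.501, -0.865, -0.003], [-0.0, 0.003, -1.0]]
wrist_force: [1.0, 0.8, -0.5]
gripper_width: 85.3
grasp_force: 0.0
```

Request:
step_arm([
  [20,26,0,0,0,4],
  [20,26,0,0,0,4],
  [20,26,0,0,0,4],
  [20,26,0,0,0,4],
  [20,26,0,0,0,4],
  [20,26,0,0,0,4],
  [20,26,0,0,0,4],
  [20,26,0,0,0,4],
])

```text
time_s: 1.48
tcp_pos: [416.2, -336.7, 419.2]
tcp_rot: [[0.467, 0.884, -0.0], [0.884, -0.467, 0.0], [0.0, -0.0, -1.0]]
wrist_force: [0.8, -0.2, 0.2]
gripper_width: 85.1
grasp_force: 0.0
```

Request:
step_arm([
  [5,35,0,0,0,4],
  [5,35,0,0,0,4],
  [5,35,0,0,0,4],
  [5,35,0,0,0,4],
  [0,35,0,0,0,4],
  [0,35,0,0,0,4],
  [0,35,0,0,0,4],
  [0,35,0,0,0,4],
])

```text
time_s: 2.15
tcp_pos: [435.1, -56.6, 419.3]
tcp_rot: [[-0.073, 0.997, 0.0], [0.997, 0.073, 0.0], [0.0, 0.0, -1.0]]
wrist_force: [0.4, 0.5, -0.1]
gripper_width: 85.6
grasp_force: 0.0
```

Run:
```python
from h import *
import pickle
o=arm.get_obs();im=optics.snapshot("wrist");cv2.imwrite("pics/w1.png",im[:,:,::-1]);pickle.dump(o,open("w1.p","wb"))
```

Request:
step_arm([
  [0,30,-10,0,0,4],
  [0,30,-10,0,0,4],
  [0,30,-20,0,0,4],
  [0,30,-20,0,0,0],
  [0,0,-20,0,0,0],
  [0,0,-20,0,0,0],
  [0,0,0,0,0,0],
  [0,0,0,0,0,0],
])

```text
time_s: 2.87
tcp_pos: [435.1, 61.7, 319.1]
tcp_rot: [[-0.275, 0.961, -0.002], [0.961, 0.275, -0.0], [0.0, -0.002, -1.0]]
wrist_force: [-0.4, -0.2, 0.9]
gripper_width: 85.3
grasp_force: 0.0
```

Run:
```python
from h import *
import pickle
o=arm.get_obs();im=optics.snapshot("wrist");cv2.imwrite("pics/w2.png",im[:,:,::-1]);pickle.dump(o,open("w2.p","wb"))
print(o["tcp_pos"],o["tcp_rot"])
a=cv2.imread("pics/w1.png");b=im[:,:,::-1]
cv2.imwrite("pics/w12.png",np.vstack([a,b])[::1,::1][:, :] if 0 else cv2.resize(np.hstack([a,b]),(800,300),interpolation=cv2.INTER_AREA))
```

```text
[435.13  61.73 319.05] [[-0.28  0.96 -0.  ]
 [ 0.96  0.28 -0.  ]
 [ 0.   -0.   -1.  ]]
```

View pics/w2.png

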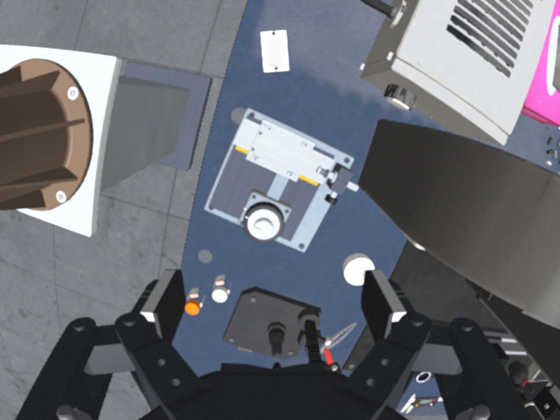

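The wrist view shows the standard at (275,51), the table at (287,150), the ring at (264,223), the tin at (358,268) and the vials at (220,290) and (194,305). Next I hover over the standard.

Request:
step_arm([
  [-7,25,-25,0,0,2],
  [-7,25,-25,0,0,2.4],
  [-7,25,-25,0,0,0],
  [-7,26,-30,0,0,0],
  [-7,26,-30,0,0,0],
  [-8,27,-30,0,0,0],
  [0,0,-30,0,0,0],
  [0,0,0,0,0,0],
], gripper=62, force=50)

```text
time_s: 3.58
tcp_pos: [391.0, 215.8, 121.4]
tcp_rot: [[-0.35, 0.937, -0.004], [0.937, 0.35, -0.002], [-0.0, -0.005, -1.0]]
wrist_force: [-1.7, -1.2, -0.3]
gripper_width: 61.8
grasp_force: 0.0
```

```bash
cat >> h.py <<'E'
def rect(im,n,roi,z,obs,thr=140):
    m=np.zeros(im.shape[:2],np.uint8);a,b,c,d=roi;m[a:b,c:d]=(im[a:b,c:d].min(2)>thr)*255
    k=max(cv2.findContours(m,0,1)[0],key=cv2.contourArea)[:,0].astype(float)
    p=np.array([onz(n,q,z,obs)[:2] for q in k],np.float32);return k.mean(0),cv2.minAreaRect(p),cv2.boxPoints(cv2.minAreaRect(p))
E
python3 - <<'E'
from h import *
import pickle
o=arm.get_obs();im=optics.snapshot("wrist");cv2.imwrite("pics/w3.png",im[:,:,::-1]);pickle.dump(o,open("w3.p","wb"))
print(o["tcp_pos"],o["tcp_rot"],o["gripper_width"])
for z in (6,9,12):
  print(z,"w3",rect(im,"wrist",(150,330,200,345),z,o)[1:])
  i2=cv2.imread("pics/w2.png");print("w2",rect(i2,"wrist",(25,78,255,295),z,pickle.load(open("w2.p","rb")))[1:])
i=cv2.imread("pics/top0.png");print("top",rect(i,"top",(235,275,145,200),12,o)[1:])
cv2.imwrite("pics/w3c.png",cv2.resize(im[120:340,170:380,::-1],None,fx=2.6,fy=2.6))
E
```

```text
[391.03 215.84 121.43] [[-0.35  0.94 -0.  ]
 [ 0.94  0.35 -0.  ]
 [-0.   -0.   -1.  ]] 61.778420103115366
6 w3 (((391.96856689453125, 215.4061279296875), (38.22346115112305, 63.41862869262695), 19.477148056030273), array([[363.38, 238.93],
       [384.52, 179.14],
       [420.56, 191.88],
       [399.41, 251.67]], dtype=float32))
w2 (((391.29010009765625, 217.7694091796875), (39.26300811767578, 64.00579071044922), 20.136789321899414), array([[361.84, 241.06],
       [383.88, 180.96],
       [420.74, 194.48],
       [398.7 , 254.57]], dtype=float32))
9 w3 (((391.6502685546875, 216.2349395751953), (37.814353942871094, 62.739898681640625), 19.477144241333008), array([[363.37, 239.51],
       [384.28, 180.36],
       [419.94, 192.96],
       [399.02, 252.11]], dtype=float32))
w2 (((391.4203796386719, 217.28451538085938), (39.01660919189453, 63.604042053222656), 20.136837005615234), array([[362.16, 240.43],
       [384.05, 180.71],
       [420.68, 194.14],
       [398.79, 253.86]], dtype=float32))
12 w3 (((391.3320007324219, 217.06370544433594), (37.40525817871094, 62.06114959716797), 19.477109909057617), array([[363.35, 240.08],
       [384.05, 181.57],
       [419.31, 194.04],
       [398.62, 252.55]], dtype=float32))
w2 (((391.5506286621094, 216.79957580566406), (38.770145416259766, 63.20230484008789), 20.136804580688477), array([[362.47, 239.8 ],
       [384.23, 180.46],
       [420.63, 193.8 ],
       [398.87, 253.14]], dtype=float32))
top (((391.92279052734375, 215.6201934814453), (37.71397018432617, 62.349761962890625), 20.263736724853516), array([[363.44, 238.33],
       [385.03, 179.84],
       [420.41, 192.91],
       [398.82, 251.4 ]], dtype=float32))
```

View pics/w3c.png

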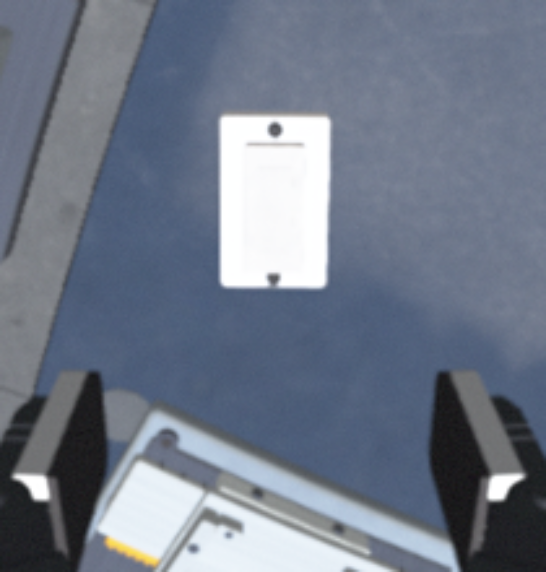

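The crop shows the standard square between the fingers, with its centre at crop (275,201) and its top at z≈12 by agreement of two wrist places. I descend now.

Request:
step_arm([
  [0.4,1,-25,0,0,-0.6],
  [0,0,-25,0,0,0],
  [0,0,-25,0,0,0],
  [0,0,-20,0,0,0],
  [0,0,-12,0,0,0],
  [0,0,-8,0,0,0],
  [0,0,-5,0,0,0],
  [0,0,0,0,0,0],
])

```text
time_s: 4.3
tcp_pos: [394.3, 216.7, 4.9]
tcp_rot: [[-0.337, 0.941, 0.001], [0.941, 0.337, 0.0], [0.0, 0.001, -1.0]]
wrist_force: [0.4, 0.1, 0.5]
gripper_width: 62.3
grasp_force: 0.0
```

Request:
step_arm([
  [0,0,0,0,0,0],
  [0,0,0,0,0,0],
  [0,0,0,0,0,0],
  [0,0,0,0,0,0],
  [0,0,0,0,0,0],
  [0,0,0,0,0,0],
], gripper=30, force=50)

```text
time_s: 4.8
tcp_pos: [393.1, 216.8, 4.5]
tcp_rot: [[-0.338, 0.941, 0.0], [0.941, 0.338, 0.0], [0.0, 0.0, -1.0]]
wrist_force: [-0.5, 1.0, 0.4]
gripper_width: 30.1
grasp_force: 0.0
```

Run:
```python
from h import *
o=arm.get_obs();print(o["tcp_pos"],o["gripper_width"],o["wrist_force"],o["joints"])
w=optics.snapshot("wrist")[120:340,170:380,::-1];s=optics.snapshot("side")[110:220,170:275,::-1]
cv2.imwrite("pics/g1.png",np.hstack([cv2.resize(w,(400,420)),cv2.resize(s,(400,420))]))
```

```text
[393.15 216.83   4.51] 30.09008821267993 [-0.51  1.02  0.4 ] [0.44 0.56 2.21 0.   0.37 0.09]
```

View pics/g1.png

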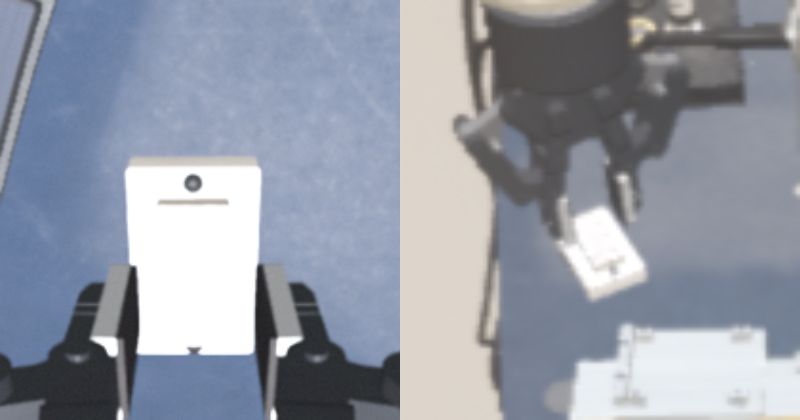

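The picture shows the fingers straddling the block, but the pads closed to 30 mm above its lower part, so the tips stand more than 12 mm up. I open, go about 7 mm lower and close again.

Request:
step_arm([
  [0,0,0,0,0,0],
  [0,0,0,0,0,0],
  [-1.5,0,0,0,0,0],
  [0,0,0,0,0,0],
  [0,0,-4,0,0,0],
  [0,0,-3,0,0,0],
  [0,0,0,0,0,0],
], gripper=50)

```text
time_s: 5.48
tcp_pos: [391.3, 216.6, -3.3]
tcp_rot: [[-0.338, 0.941, -0.001], [0.941, 0.338, -0.0], [-0.0, -0.001, -1.0]]
wrist_force: [-0.1, 0.4, 0.9]
gripper_width: 50.0
grasp_force: 0.0
```

Request:
step_arm([
  [0,0,0,0,0,0],
  [0,0,0,0,0,0],
  [0,0,0,0,0,0],
  [0,0,0,0,0,0],
  [0,0,0,0,0,0],
  [0,0,0,0,0,0],
], gripper=28, force=50)

```text
time_s: 5.98
tcp_pos: [391.6, 216.8, -2.6]
tcp_rot: [[-0.338, 0.941, 0.0], [0.941, 0.338, 0.0], [0.0, 0.0, -1.0]]
wrist_force: [-0.5, -0.0, -0.5]
gripper_width: 27.7
grasp_force: 0.0
```

Request:
step_arm([
  [0,0,-1.5,0,0,0],
  [0,0,0,0,0,0],
  [0,0,-1.5,0,0,0],
  [0,0,0,0,0,0],
])

```text
time_s: 6.32
tcp_pos: [391.5, 216.7, -5.9]
tcp_rot: [[-0.338, 0.941, -0.0], [0.941, 0.338, -0.0], [-0.0, -0.0, -1.0]]
wrist_force: [-0.2, 0.3, -0.6]
gripper_width: 28.0
grasp_force: 0.0
```

Run:
```python
from h import *
o=arm.get_obs();print(o["tcp_pos"],o["gripper_width"],o["wrist_force"])
s=optics.snapshot("side")[125:205,180:260,::-1];w=optics.snapshot("wrist")[170:340,180:370,::-1]
cv2.imwrite("pics/g2.png",np.hstack([cv2.resize(w,(440,394),interpolation=2),cv2.resize(s,(360,394),interpolation=2)]))
```

```text
[391.48 216.71  -5.92] 28.041620113197737 [-0.24  0.25 -0.57]
```

View pics/g2.png

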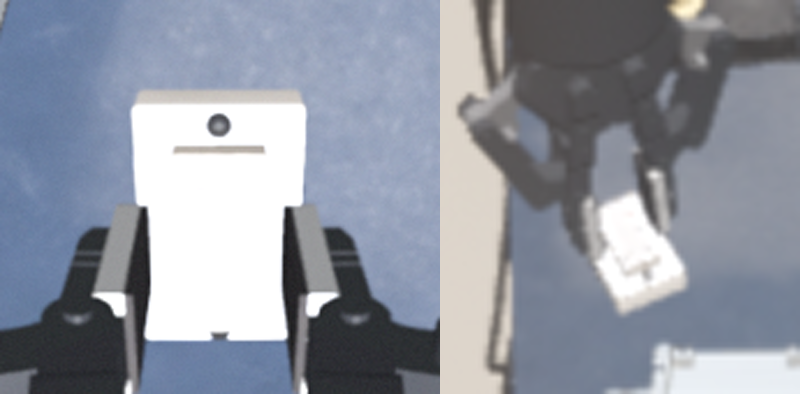

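The left crop shows the pads at 28 mm still above the shoulders, with tips at about (135,207) and (285,207). So the tips really stand over 12 mm up, and it is safe to open and go down 8 mm more.

Request:
step_arm([
  [0,0,0,0,0,0],
  [0,0,0,0,0,0],
  [0,0,0,0,0,0],
  [0,0,-3,0,0,0],
  [0,0,-3,0,0,0],
  [0,0,-2,0,0,0],
  [0,0,0,0,0,0],
], gripper=46)

```text
time_s: 7.0
tcp_pos: [391.2, 216.6, -14.2]
tcp_rot: [[-0.338, 0.941, -0.001], [0.941, 0.338, -0.0], [-0.0, -0.001, -1.0]]
wrist_force: [0.2, 0.4, 0.5]
gripper_width: 46.0
grasp_force: 0.0
```

Request:
step_arm([
  [0,0,0,0,0,0],
  [0,0,0,0,0,0],
  [0,0,0,0,0,0],
  [0,0,0,0,0,0],
  [0,0,0,0,0,0],
  [0,0,0,0,0,0],
], gripper=28)

```text
time_s: 7.5
tcp_pos: [391.4, 216.7, -13.6]
tcp_rot: [[-0.338, 0.941, -0.0], [0.941, 0.338, -0.0], [-0.0, -0.0, -1.0]]
wrist_force: [-1.8, -1.0, 5.6]
gripper_width: 33.6
grasp_force: 49.3
```

Request:
step_arm([
  [0,0,0,0,0,0],
  [0,0,0,0,0,0],
  [0,0,0,0,0,0],
  [0,0,-1.5,0,0,0],
  [0,0,-1.5,0,0,0],
  [0,0,0,0,0,0],
], gripper=44)

```text
time_s: 8.0
tcp_pos: [391.4, 216.7, -17.0]
tcp_rot: [[-0.338, 0.941, -0.0], [0.941, 0.338, -0.0], [-0.0, -0.0, -1.0]]
wrist_force: [0.4, -0.2, 0.1]
gripper_width: 44.2
grasp_force: 0.0
```

Request:
step_arm([
  [0,0,0,0,0,0],
  [0,0,0,0,0,0],
  [0,0,0,0,0,0],
  [0,0,0,0,0,0],
  [0,0,0,0,0,0],
  [0,0,0,0,0,0],
], gripper=28)

```text
time_s: 8.5
tcp_pos: [391.4, 216.7, -16.6]
tcp_rot: [[-0.338, 0.941, -0.0], [0.941, 0.338, -0.0], [-0.0, -0.0, -1.0]]
wrist_force: [-1.2, -0.3, 6.0]
gripper_width: 34.4
grasp_force: 49.1
```

Request:
step_arm([
  [0,0,5,0,0,0],
  [0,0,15,0,0,0],
  [0,0,30,0,0,0],
  [0,0,35,0,0,0],
  [0,0,35,0,0,0],
  [0,0,35,0,0,0],
  [0,0,20,0,0,0],
  [0,0,0,0,0,0],
])

```text
time_s: 9.17
tcp_pos: [393.6, 217.7, 162.6]
tcp_rot: [[-0.338, 0.941, 0.006], [0.941, 0.338, 0.003], [0.001, 0.007, -1.0]]
wrist_force: [1.8, 0.5, -1.4]
gripper_width: 34.1
grasp_force: 50.6
```

Request:
step_arm([
  [8,-20,0,0,0,0],
  [8,-30,0,0,0,0],
  [8,-30,0,0,0,0],
  [8,-30,0,0,0,0],
  [8,-30,0,0,0,0],
  [8,-30,0,0,0,0],
  [6,-20,0,0,0,0],
  [0,0,0,0,0,0],
])

```text
time_s: 9.83
tcp_pos: [446.2, 23.7, 157.8]
tcp_rot: [[-0.336, 0.942, -0.0], [0.942, 0.336, -0.001], [-0.001, -0.0, -1.0]]
wrist_force: [0.5, 1.4, -1.5]
gripper_width: 34.3
grasp_force: 50.6
```

Run:
```python
from h import *
import pickle
o=arm.get_obs();im=optics.snapshot("wrist");cv2.imwrite("pics/w4.png",im[:,:,::-1]);pickle.dump(o,open("w4.p","wb"))
print(o["tcp_pos"],o["tcp_rot"],o["gripper_width"],o["grasp_force"],o["wrist_force"])
cv2.imwrite("pics/w4c.png",cv2.resize(im[20:320,110:510,::-1],None,fx=2,fy=2,interpolation=2))
```

```text
[446.23  23.73 157.82] [[-0.34  0.94 -0.  ]
 [ 0.94  0.34 -0.  ]
 [-0.   -0.   -1.  ]] 34.30552943813808 50.56756317615509 [ 0.52  1.38 -1.48]
```

View pics/w4c.png

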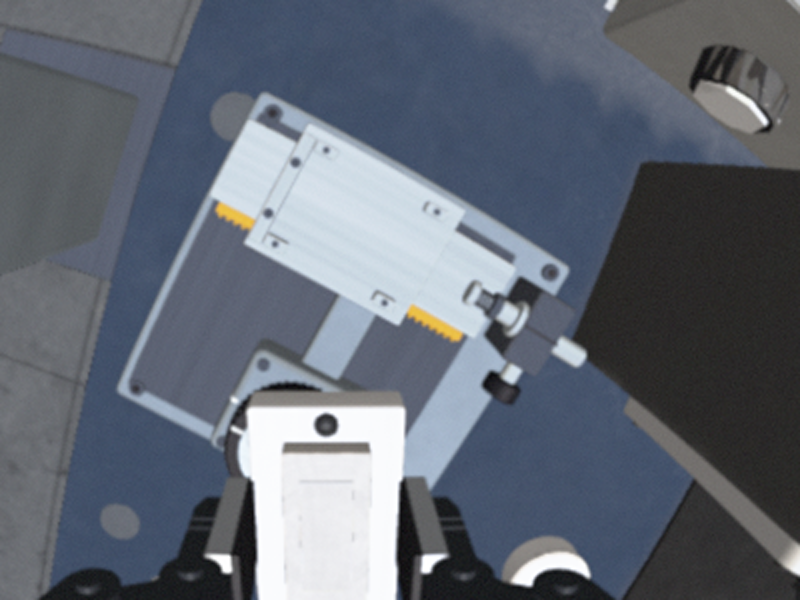

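The picture shows the table clearly: corners (465,205), (402,325), (245,245), lug dots (326,150), (436,210), (275,243), (383,300), plate screws (273,112), (550,272), (136,388). The rod tip is at about (470,290). The block is held level with its near top edge at row 405, x 248 to 405.

Run:
```python
from h import *
import pickle
o=pickle.load(open("w4.p","rb"))
W=lambda x,y:("wrist",(110+(x+.5)/2-.5,20+(y+.5)/2-.5))
T=lambda x,y:("top",(145+(x+.5)/4-.5,175+(y+.5)/4-.5))
w=lambda q,z:onz(*W(*q),z,o)
d=np.array([w(q,49) for q in((326,150),(436,210),(383,300),(275,243))]);print("dots z49",d,d.mean(0))
d2=np.array([w(q,46) for q in((326,150),(436,210),(383,300),(275,243))]).mean(0);print("z46",d2)
ax=d[1]-d[0]+d[2]-d[3];ay=d[0]-d[3]+d[1]-d[2];print("yaw",np.degrees([np.arctan2(ax[1],ax[0]),np.arctan2(-ay[0],ay[1])]),np.linalg.norm(ax)/2,np.linalg.norm(ay)/2)
s=np.array([w(q,14) for q in((273,112),(550,272),(136,388))]);print("screws",s,"yaw",np.degrees(np.arctan2(s[1,1]-s[0,1],s[1,0]-s[0,0])),np.degrees(np.arctan2(-(s[0,0]-s[2,0]),s[0,1]-s[2,1])),"diag mid",(s[1]+s[2])/2)
c=np.array([w(q,41) for q in((465,205),(402,325),(245,245))]);print("corners",c,(c[0]+c[2])/2)
cy=c[0]-c[1];cx=c[1]-c[2];print(np.degrees([np.arctan2(-cy[0],cy[1]),np.arctan2(cx[1],cx[0])]),np.linalg.norm(cy),np.linalg.norm(cx))
for a,b in(((422,172),(402,325)),((315,157),(465,205)),((397,318),(245,245))):print("tri",tri(ray(*T(*a)),ray(*W(*b),o)))
R=np.array(o["tcp_rot"])
for q in((248,405),(405,405)):print("block tool",R.T@(w(q,o["tcp_pos"][2]+16.6+12)-o["tcp_pos"]))
print("tip",w((470,290),47),"tin",w((543,560),22))
```

```text
dots z49 [[415.09 108.21  49.  ]
 [466.93 100.58  49.  ]
 [459.57  56.34  49.  ]
 [408.    64.11  49.  ]] [437.4   82.31  49.  ]
z46 [437.61  82.11  46.  ]
yaw [-8.47 -9.29] 52.27953773321946 44.75796202800112
screws [[385.39 118.19  14.  ]
 [538.54  93.65  14.  ]
 [361.4  -34.35  14.  ]] yaw -9.1057337378228 -8.937206561899444 diag mid [449.97  29.65  14.  ]
corners [[479.56 107.35  41.  ]
 [472.89  47.3   41.  ]
 [395.57  57.97  41.  ]] [437.56  82.66  41.  ]
[-6.33 -7.86] 60.42413110428153 78.05611386496166
tri (array([473.29,  47.2 ,  40.11]), [np.float64(0.23541868298496493), np.float64(0.23541868298488253)])
tri (array([482.58, 106.95,  23.77]), [np.float64(1.0836377516080558), np.float64(1.0836377516080702)])
tri (array([395.83,  57.71,  40.28]), [np.float64(0.351478149601865), np.float64(0.3514781496019298)])
block tool [ 30.35 -18.44 -28.61]
block tool [ 30.34  16.91 -28.62]
tip [494.23  73.53  47.  ] tin [606.81 -55.97  22.  ]
```

Request:
step_arm([
  [-1,8,0,0,0,5],
  [-1,8,0,0,0,5],
  [-1,8,0,0,0,5],
  [-1,8,-5,0,0,5],
  [-1,8,-10,0,0,5],
  [-1,8,-10,0,0,5],
  [-1,8,-10,0,0,5],
  [0,2.5,-10,0,0,5],
])

```text
time_s: 10.55
tcp_pos: [437.5, 86.8, 112.5]
tcp_rot: [[-0.867, 0.499, -0.001], [0.499, 0.867, 0.0], [0.001, -0.0, -1.0]]
wrist_force: [0.8, -0.4, -1.8]
gripper_width: 34.2
grasp_force: 50.6
```

Request:
step_arm([
  [0,0,0,0,0,5],
  [0,0,-10,0,0,5],
  [0,0,-10,0,0,5],
  [0,0,-10,0,0,5],
  [0,0,-10,0,0,1.5],
  [0,0,-10,0,0,0],
  [0,0,0,0,0,0],
  [0,0,0,0,0,0],
])

```text
time_s: 11.22
tcp_pos: [437.6, 85.8, 62.9]
tcp_rot: [[-0.988, 0.151, -0.002], [0.151, 0.988, -0.0], [0.002, -0.0, -1.0]]
wrist_force: [-1.0, -0.3, -2.0]
gripper_width: 34.4
grasp_force: 50.6
```

Run:
```python
from h import *
o=arm.get_obs();R=np.array(o["tcp_rot"]);print(o["tcp_pos"],np.degrees(np.arctan2(R[1,1],R[0,1])),R[:,2],o["wrist_force"])
```

```text
[437.55  85.77  62.87] 81.30134013903844 [-0. -0. -1.] [-1.01 -0.29 -1.97]
```

Request:
step_arm([
  [1.3,-3.2,0,0,0,-0.2],
  [0,0,-8,0,0,0],
  [0,0,-8,0,0,0],
  [0,0,-6,0,0,0],
  [0,0,-3,0,0,0],
  [0,0,0,0,0,0],
  [0,0,0,0,0,0],
])

```text
time_s: 11.8
tcp_pos: [439.6, 82.0, 38.0]
tcp_rot: [[-0.988, 0.155, -0.001], [0.155, 0.988, -0.0], [0.001, -0.0, -1.0]]
wrist_force: [0.7, 0.4, -2.3]
gripper_width: 34.1
grasp_force: 50.6
```

Run:
```python
from h import *
o=arm.get_obs();R=np.array(o["tcp_rot"]);print(o["tcp_pos"],np.degrees(np.arctan2(R[1,1],R[0,1])),R[:,2],o["wrist_force"])
im=optics.snapshot("wrist");cv2.imwrite("pics/w5.png",im[:,:,::-1])
s=optics.snapshot("side");cv2.imwrite("pics/s5.png",s[:,:,::-1])
cv2.imwrite("pics/w5c.png",np.hstack([cv2.resize(im[150:350,170:370,::-1],(400,400),interpolation=2),cv2.resize(s[170:270,205:305,::-1],(400,400),interpolation=2)]))
```

```text
[439.61  82.01  38.02] 81.0748201331416 [-0. -0. -1.] [ 0.67  0.44 -2.34]
```

View pics/w5c.png

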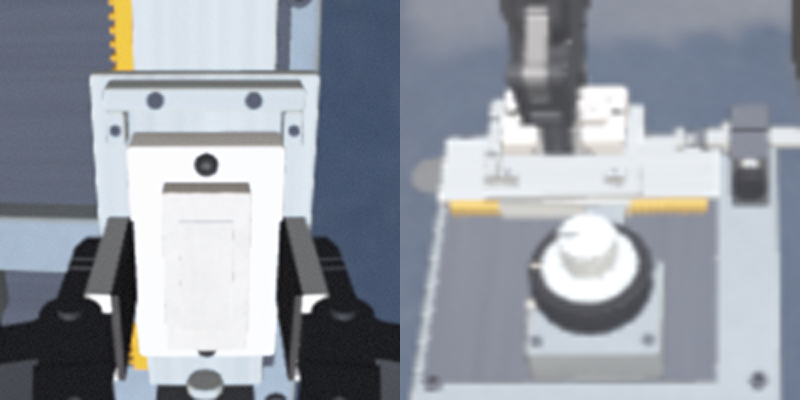

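The last picture shows the block (128 to 284, centre 206) centred between the lug dots (115 and 294, centre 204.5) and square to the fence. I lower it.

Request:
step_arm([
  [-0.7,0.1,-2,0,0,0],
  [0,0,-3,0,0,0],
  [0,0,-3,0,0,0],
  [0,0,-2,0,0,0],
  [0,0,-1,0,0,0],
  [0,0,0,0,0,0],
  [0,0,0,0,0,0],
])

```text
time_s: 12.48
tcp_pos: [439.1, 82.1, 27.2]
tcp_rot: [[-0.988, 0.155, -0.0], [0.155, 0.988, -0.0], [0.0, -0.0, -1.0]]
wrist_force: [0.6, -0.2, -1.9]
gripper_width: 34.0
grasp_force: 50.6
```

Request:
step_arm([
  [0,0,-1,0,0,0],
  [0,0,0,0,0,0],
  [0,0,0,0,0,0],
])

```text
time_s: 12.73
tcp_pos: [439.1, 82.2, 26.3]
tcp_rot: [[-0.988, 0.155, -0.0], [0.155, 0.988, -0.0], [0.0, -0.0, -1.0]]
wrist_force: [0.3, 0.2, -2.3]
gripper_width: 34.1
grasp_force: 50.6
```

Request:
step_arm([
  [0,0,-1,0,0,0],
  [0,0,0,0,0,0],
  [0,0,0,0,0,0],
])

```text
time_s: 12.98
tcp_pos: [439.1, 82.2, 25.3]
tcp_rot: [[-0.988, 0.155, -0.0], [0.155, 0.988, -0.0], [0.0, -0.0, -1.0]]
wrist_force: [0.0, 0.1, -2.0]
gripper_width: 34.0
grasp_force: 50.6
```

Request:
step_arm([
  [0,0,-0.7,0,0,0],
  [0,0,0,0,0,0],
  [0,0,0,0,0,0],
])

```text
time_s: 13.23
tcp_pos: [439.2, 82.2, 24.6]
tcp_rot: [[-0.988, 0.155, -0.0], [0.155, 0.988, -0.0], [-0.0, -0.0, -1.0]]
wrist_force: [-0.2, -0.5, -1.7]
gripper_width: 34.0
grasp_force: 50.6
```

Request:
step_arm([
  [0,0,-0.5,0,0,0],
  [0,0,0,0,0,0],
  [0,0,0,0,0,0],
])

```text
time_s: 13.48
tcp_pos: [439.2, 82.2, 24.5]
tcp_rot: [[-0.988, 0.155, 0.0], [0.155, 0.988, 0.0], [-0.0, 0.0, -1.0]]
wrist_force: [-2.2, -0.5, 11.7]
gripper_width: 34.1
grasp_force: 52.1
```

Request:
step_arm([
  [0,0,0.3,0,0,0],
  [0,0,0,0,0,0],
  [0,0,0,0,0,0],
  [0,0,0,0,0,0],
], gripper=45)

```text
time_s: 13.82
tcp_pos: [439.2, 82.1, 24.4]
tcp_rot: [[-0.988, 0.155, 0.0], [0.155, 0.988, -0.0], [-0.0, -0.0, -1.0]]
wrist_force: [0.0, -0.3, -0.7]
gripper_width: 44.9
grasp_force: 0.0
```

Request:
step_arm([
  [0,0,4,0,0,0],
  [0,0,8,0,0,0],
  [0,0,16,0,0,0],
  [0,0,20,0,0,0],
  [0,0,20,0,0,0],
  [0,0,20,0,0,0],
  [0,0,20,0,0,0],
  [0,0,0,0,0,0],
])

```text
time_s: 14.48
tcp_pos: [441.0, 82.4, 136.1]
tcp_rot: [[-0.988, 0.155, 0.005], [0.155, 0.988, 0.001], [-0.005, 0.001, -1.0]]
wrist_force: [2.0, 1.0, 0.8]
gripper_width: 45.0
grasp_force: 0.0
```

Run:
```python
from h import *
import pickle
o=arm.get_obs();im=optics.snapshot("wrist")[:,:,::-1].copy();cv2.imwrite("pics/w6.png",im);pickle.dump(o,open("w6.p","wb"))
R=np.array(o["tcp_rot"]);print(o["tcp_pos"],np.degrees(np.arctan2(R[1,1],R[0,1])))
c=np.array([437.5,82.3]);a=np.radians(-8.9);M=np.array([[np.cos(a),np.sin(a)],[-np.sin(a),np.cos(a)]])
for thr in(225,235,245):
    k,r,b=rect(im,"wrist",(120,320,190,360),53,o,thr);print(thr,k,r,(b-c)@M.T)
# dark-dot blobs
g=cv2.cvtColor(im,6);m=((g<130)*255).astype(np.uint8)
n,l,st,ce=cv2.connectedComponentsWithStats(m[100:330,190:360])
for i in range(1,n):
    if 6<st[i,4]<150: q=ce[i]+[190,100];print(q,st[i,4],(onz("wrist",q,49,o)[:2]-c)@M.T)
print("block row profile",g[::4,272][20:80]);
```

```text
[441.01  82.4  136.12] 81.08281854259324
225 [271.52 212.21] ((447.8749084472656, 79.95864868164062), (56.63324737548828, 101.0943603515625), 81.04427337646484) [[-39.96 -28.98]
 [ 61.13 -29.07]
 [ 61.19  27.56]
 [-39.91  27.66]]
235 [274.14 205.72] ((440.3311767578125, 83.16442108154297), (40.190006256103516, 62.86624526977539), 81.02886962890625) [[-28.79 -18.76]
 [ 34.07 -18.84]
 [ 34.12  21.35]
 [-28.74  21.43]]
245 [271.91 205.32] ((438.3973083496094, 82.20868682861328), (36.389198303222656, 59.23699188232422), 81.22384643554688) [[-28.68 -18.21]
 [ 30.56 -18.08]
 [ 30.48  18.31]
 [-28.76  18.18]]
[255.71 161.  ] 7 [-34.37 -12.7 ]
[286.88 161.12] 8 [-34.23  11.73]
[271.91 174.09] 22 [-23.78  -0.01]
[272.27 236.73] 11 [30.1   0.21]
[295. 255.] 69 [47.5  19.87]
[190.29 248.86] 7 [ 42.2  -71.69]
[271.26 263.68] 19 [55.96 -0.71]
[298.  283.5] 44 [76.67 23.44]
block row profile [ 96  97  99  99  97  96  93  96  94 101 192 240 240 241 242 242 241 241
 237 167 239 247 181  76  93 181 253 252 251 251 251 251 250 250 251 251
 251 252 252  95 236 238 240 240 239 233 124 240 113  92 114 241 239 237
  96  97  96  91 235 239]
```

The block lies in the nest at table frame (0.9, 0.1), square (36.4 x 59.2 mm measured), and the gripper is free of it. Next I go over the ring.

Request:
step_arm([
  [0,-25,0,0,0,0],
  [0,-25,0,0,0,0],
  [0,-25,0,0,0,0],
  [0,-24,0,0,0,0],
  [0,0,0,0,0,0],
  [0,0,0,0,0,0],
], gripper=74)

```text
time_s: 15.03
tcp_pos: [438.7, -17.7, 132.0]
tcp_rot: [[-0.988, 0.157, -0.001], [0.157, 0.988, 0.0], [0.001, -0.0, -1.0]]
wrist_force: [1.2, 0.2, -0.6]
gripper_width: 73.9
grasp_force: 0.0
```

```bash
cat > ring.py <<'E'
from h import *
o=arm.get_obs();im=optics.snapshot("wrist")[:,:,::-1].copy();cv2.imwrite("pics/w7.png",im)
R=np.array(o["tcp_rot"]);print(o["tcp_pos"],np.degrees(np.arctan2(R[1,1],R[0,1])),R[:,2],o["joints"])
g=cv2.cvtColor(im,6)
m=((g<75)*255).astype(np.uint8);m[:140]=0;m[330:]=0;m[:,:205]=0;m[:,340:]=0
n,l,st,ce=cv2.connectedComponentsWithStats(m)
for i in range(1,n):
    if st[i,4]>60: print(ce[i],st[i])
for lo in(215,235):
  m=((g>lo)*255).astype(np.uint8);m[:140]=0;m[330:]=0;m[:,:205]=0;m[:,340:]=0
  n,l,st,ce=cv2.connectedComponentsWithStats(m)
  for i in range(1,n):
    if st[i,4]>60: print(lo,ce[i],st[i])
print(g[150:310:4,215:335:4])
E
python3 ring.py
```

```text
[438.67 -17.66 131.99] 80.93998820955103 [-0.  0. -1.] [-0.11  0.3   2.14  0.    0.7  -1.52]
[283.79 203.38] [241 182  71  72 589]
215 [274.35 222.3 ] [ 246  188   58   62 2222]
235 [274.31 222.48] [ 246  188   57   62 2110]
[[ 95  96  95 ... 120 121 119]
 [ 94  92  97 ... 118 117 117]
 [ 90  95  99 ... 118 116 117]
 ...
 [ 96  96  98 ...  97  95 101]
 [ 95  99  98 ...  96  98 101]
 [ 98 101  98 ...  95  99 100]]
```

```bash
cat > ring2.py <<'E'
from h import *
from scipy.optimize import least_squares
o=arm.get_obs();im=cv2.imread("pics/w7.png");g=cv2.GaussianBlur(cv2.cvtColor(im,6),(3,3),0)
for lab,m,zs in(("black",g<75,(69.5,)),("white",g>215,(69.5,))):
    m=(m*255).astype(np.uint8);m[:140]=0;m[330:]=0;m[:,:205]=0;m[:,340:]=0
    k=max(cv2.findContours(m,0,1)[0],key=lambda c:cv2.boundingRect(c)[2])[:,0].astype(float)
    hull=cv2.convexHull(k.astype(np.float32))[:,0]
    pts=k if lab=="white" else hull
    pts=pts[pts[:,1]>213]
    P=np.array([onz("wrist",q,69.5,o)[:2] for q in pts])
    f=least_squares(lambda v:np.hypot(P[:,0]-v[0],P[:,1]-v[1])-v[2],[443,-17,25],loss="soft_l1",f_scale=.5)
    r=np.array([f.x[0],f.x[1]]);R=np.array(o["tcp_rot"])
    print(lab,f.x,"rms",np.std(f.fun),len(P),"tool",(R.T@np.r_[r-o["tcp_pos"][:2],0])[:2])
E
python3 ring2.py
```

```text
black [441.82 -12.46  23.63] rms 0.08881009857352191 7 tool [-2.37  4.93]
white [443.16 -16.59  20.99] rms 0.3020734093289763 94 tool [-4.34  1.07]
```

Request:
step_arm([
  [2,0.5,0,0,0,0],
  [2.4,0.5,0,0,0,0],
  [0,0,-12,0,0,0],
  [0,0,-12,0,0,0],
  [0,0,-6,0,0,0],
  [0,0,0,0,0,0],
  [0,0,0,0,0,0],
])

```text
time_s: 15.67
tcp_pos: [443.4, -15.4, 102.3]
tcp_rot: [[-0.988, 0.154, -0.001], [0.154, 0.988, 0.0], [0.001, -0.0, -1.0]]
wrist_force: [-0.5, -0.3, 0.3]
gripper_width: 73.9
grasp_force: 0.0
```

```bash
python3 ring.py | head -3; python3 ring2.py
```

```text
[443.45 -15.4  102.3 ] 81.12297969500082 [-0.  0. -1.] [-0.1   0.36  2.16  0.    0.62 -1.52]
[282.93 215.7 ] [232 186  81  82 928]
215 [269.88 232.39] [ 238  193   65   72 2811]
black [441.88 -17.04  27.38] rms 0.10267565118359538 15 tool [ 1.59 -1.76]
white [443.79 -17.55  21.24] rms 0.546877330346211 123 tool [-0.37 -1.97]
```

Request:
step_arm([
  [-0.2,-1.6,0,0,0,0],
  [0,0,-12,0,0,0],
  [0,0,-12,0,0,0],
  [0,0,-12,0,0,0],
  [0,0,-12,0,0,0],
  [0,0,-8,0,0,0],
  [0,0,0,0,0,0],
  [0,0,0,0,0,0],
])

```text
time_s: 16.38
tcp_pos: [443.3, -17.5, 46.5]
tcp_rot: [[-0.988, 0.155, -0.0], [0.155, 0.988, 0.0], [0.0, -0.0, -1.0]]
wrist_force: [-0.1, 0.1, 0.6]
gripper_width: 74.1
grasp_force: 0.0
```

Request:
step_arm([
  [0,0,-6,0,0,0],
  [0,0,-6,0,0,0],
  [0,0,-4,0,0,0],
  [0,0,-2,0,0,0],
  [0,0,0,0,0,0],
  [0,0,0,0,0,0],
])

```text
time_s: 16.88
tcp_pos: [443.3, -17.4, 28.3]
tcp_rot: [[-0.988, 0.155, -0.0], [0.155, 0.988, 0.0], [0.0, -0.0, -1.0]]
wrist_force: [0.6, 0.5, 0.5]
gripper_width: 73.8
grasp_force: 0.0
```

```bash
python3 ring.py | head -3; python3 ring2.py
```

```text
[443.26 -17.44  28.3 ] 81.08230822510154 [-0.  0. -1.] [-0.11  0.5   2.21 -0.    0.43 -1.52]
[276.47 263.29] [ 211  225  125  105 3882]
215 [273.25 291.82] [ 227  240   94   90 4514]
black [438.9  -16.83  28.88] rms 0.8305179080351278 40 tool [ 4.5  -0.08]
white [443.09 -17.31  21.21] rms 1.3338237318892148 285 tool [0.29 0.1 ]
```

Request:
step_arm([
  [0,0,0,0,0,0],
  [0,0,0,0,0,0],
  [0,0,0,0,0,0],
  [0,0,0,0,0,0],
  [0,0,0,0,0,0],
  [0,0,0,0,0,0],
], gripper=45, force=40)

```text
time_s: 17.43
tcp_pos: [443.6, -17.3, 28.9]
tcp_rot: [[-0.988, 0.155, 0.001], [0.155, 0.988, 0.0], [-0.001, 0.0, -1.0]]
wrist_force: [-0.2, 3.8, 10.0]
gripper_width: 54.5
grasp_force: 39.9
```

Run:
```python
from h import *
o=arm.get_obs();print(o["tcp_pos"],o["gripper_width"],o["grasp_force"],o["wrist_force"],o["wrist_torque"])
```

```text
[443.58 -17.32  28.87] 54.511791109104216 39.932926297187805 [-0.21  3.81  9.96] [0.58 0.27 0.03]
```

Request:
step_arm([
  [0,0,0,0,0,-2],
  [0,0,0,0,0,-3],
  [0,0,0,0,0,-3],
  [0,0,0,0,0,-3],
  [0,0,0,0,0,-3],
  [0,0,0,0,0,-3],
  [0,0,0,0,0,-3],
  [0,0,0,0,0,0],
])

```text
time_s: 18.1
tcp_pos: [443.6, -17.4, 28.9]
tcp_rot: [[-0.873, 0.487, 0.001], [0.487, 0.873, 0.0], [-0.001, 0.0, -1.0]]
wrist_force: [-2.3, 1.1, 10.6]
gripper_width: 54.7
grasp_force: 40.0
```

```bash
cat > st.py <<'E'
from h import *
o=arm.get_obs();R=np.array(o["tcp_rot"]);y=np.degrees(np.arctan2(R[1,1],R[0,1]));print("yaw",y,"turned rad",np.radians(81.08-y),o["tcp_pos"],o["gripper_width"],o["grasp_force"],o["wrist_force"],"Tz",o["wrist_torque"],"q6",o["joints"][5], o["effort"][5],o["time_s"])
im=optics.snapshot("side")[:,:,::-1].copy();t=optics.snapshot("top")[:,:,::-1].copy();n=int(o["time_s"]*100);cv2.imwrite(f"pics/s{n}.png",im);cv2.imwrite(f"pics/t{n}.png",t)
# step standard's bright face in the side view: corner-free shift of the nest versus placing
a=cv2.cvtColor(cv2.imread("pics/s0ref.png"),6) if __import__("os").path.exists("pics/s0ref.png") else None
if a is None: cv2.imwrite("pics/s0ref.png",im)
E
python3 st.py
```

```text
yaw 60.86719888991187 turned rad 0.35277993042180267 [443.56 -17.36  28.88] 54.71061330567068 39.954460859298706 [-2.33  1.15 10.58] Tz [ 0.36  0.29 -0.25] q6 -1.1700318356598627 1.6048679128289223 18.1
```

Request:
step_arm([
  [0,0,0,0,0,-3],
  [0,0,0,0,0,-3],
  [0,0,0,0,0,-3],
  [0,0,0,0,0,-3],
  [0,0,0,0,0,-3],
  [0,0,0,0,0,-3],
  [0,0,0,0,0,-3],
  [0,0,0,0,0,0],
])

```text
time_s: 18.87
tcp_pos: [443.5, -17.4, 28.9]
tcp_rot: [[-0.641, 0.767, 0.001], [0.767, 0.641, -0.0], [-0.0, 0.0, -1.0]]
wrist_force: [-1.2, 1.2, 10.2]
gripper_width: 54.7
grasp_force: 40.0
```

```bash
cat >> st.py <<'E'
a=cv2.cvtColor(cv2.imread("pics/s5.png"),6);b=cv2.cvtColor(im,6);r=cv2.cvtColor(cv2.imread("pics/s0ref.png"),6)
# table front-right corner patch incl. edge, tracked from the first reference
import sys
x0,y0,w,h=250,193,22,28
tp=cv2.cvtColor(cv2.imread("pics/side0.png"),6)[y0:y0+h,x0:x0+w]
res=cv2.matchTemplate(b[y0-8:y0+h+8,x0-5:x0+w+30],tp,5);_,v,_,l=cv2.minMaxLoc(res)
i=l[0];p=res[l[1]];sub=i+(p[i-1]-p[i+1])/(2*(p[i-1]-2*p[i]+p[i+1])) if 0<i<len(p)-1 else i
print("table shift px",sub-5,v,l[1]-8)
E
python3 st.py
```

```text
yaw 39.87330205853316 turned rad 0.7191925529533659 [443.52 -17.39  28.87] 54.721225856083734 39.99121069908142 [-1.15  1.24 10.18] Tz [ 0.28  0.29 -0.27] q6 -0.8035561553747628 1.6060739010572433 18.8667
table shift px 30 0.3329187035560608 -3
```

Request:
step_arm([
  [0,0,0,0,0,-3],
  [0,0,0,0,0,-3],
  [0,0,0,0,0,-3],
  [0,0,0,0,0,-3],
  [0,0,0,0,0,-3],
  [0,0,0,0,0,-3],
  [0,0,0,0,0,-3],
  [0,0,0,0,0,0],
])

```text
time_s: 19.63
tcp_pos: [443.5, -17.4, 28.9]
tcp_rot: [[-0.323, 0.946, 0.001], [0.946, 0.323, -0.0], [-0.0, 0.0, -1.0]]
wrist_force: [-2.2, 0.9, 11.2]
gripper_width: 54.3
grasp_force: 40.0
```

Request:
step_arm([
  [0,0,0,0,0,-2],
  [0,0,0,0,0,-2],
  [0,0,0,0,0,-2],
  [0,0,0,0,0,-2],
  [0,0,0,0,0,-2],
  [0,0,0,0,0,0],
])

```text
time_s: 20.13
tcp_pos: [443.5, -17.4, 28.9]
tcp_rot: [[-0.156, 0.988, 0.001], [0.988, 0.156, -0.0], [-0.0, 0.0, -1.0]]
wrist_force: [-2.2, 0.9, 10.8]
gripper_width: 54.8
grasp_force: 40.0
```

```bash
python3 st.py
python3 - <<'E'
from h import *
import glob,os
fs=sorted(glob.glob("pics/t[0-9]*.png"),key=os.path.getmtime)
fs=["pics/top0.png"]+[f for f in fs if f!="pics/top0.png"]
for f in fs:
    g=cv2.cvtColor(cv2.imread(f),6).astype(int)
    # along slide x in the top view: line through table centre-left (slide y=+22 from table centre), z=52
    row=[]
    for s in np.arange(-45,66,3):
        a=np.radians(-8.9);p=np.array([437.5,82.3])+s*np.array([np.cos(a),np.sin(a)])+0*np.array([-np.sin(a),np.cos(a)])
        c=optics.calibration("top");q=c["extrinsics"]@np.r_[p,50,1];K=c["camera_matrix"];u=K[0,0]*q[0]/-q[2]+K[0,2];v=-K[1,1]*q[1]/-q[2]+K[1,2]
        row.append(g[int(round(v)),int(round(u))])
    print(f,row)
E
```

```text
yaw 8.94752746738647 turned rad 1.258949143298479 [443.46 -17.43  28.87] 54.76538030353173 40.03295838832855 [-2.22  0.94 10.77] Tz [ 0.12  0.32 -0.23] q6 -0.26376390821899826 1.0662469267845154 20.1333
table shift px 16.193295 0.26478907465934753 7
pics/top0.png [np.int64(245), np.int64(244), np.int64(237), np.int64(243), np.int64(240), np.int64(244), np.int64(246), np.int64(246), np.int64(244), np.int64(244), np.int64(245), np.int64(246), np.int64(245), np.int64(245), np.int64(246), np.int64(244), np.int64(244), np.int64(245), np.int64(245), np.int64(243), np.int64(244), np.int64(244), np.int64(245), np.int64(243), np.int64(244), np.int64(244), np.int64(242), np.int64(242), np.int64(243), np.int64(243), np.int64(243), np.int64(244), np.int64(245), np.int64(245), np.int64(162), np.int64(246), np.int64(175)]
pics/t1810.png [np.int64(94), np.int64(93), np.int64(93), np.int64(94), np.int64(90), np.int64(92), np.int64(90), np.int64(89), np.int64(88), np.int64(87), np.int64(85), np.int64(82), np.int64(82), np.int64(80), np.int64(107), np.int64(103), np.int64(103), np.int64(106), np.int64
[... 666 characters left out ...]
4(130), np.int64(132), np.int64(131), np.int64(131), np.int64(101), np.int64(79), np.int64(82), np.int64(79), np.int64(77), np.int64(78), np.int64(79)]
pics/t2013.png [np.int64(96), np.int64(95), np.int64(94), np.int64(93), np.int64(88), np.int64(91), np.int64(88), np.int64(89), np.int64(88), np.int64(88), np.int64(85), np.int64(83), np.int64(83), np.int64(83), np.int64(106), np.int64(103), np.int64(106), np.int64(106), np.int64(107), np.int64(103), np.int64(65), np.int64(76), np.int64(137), np.int64(135), np.int64(132), np.int64(131), np.int64(133), np.int64(131), np.int64(133), np.int64(129), np.int64(101), np.int64(79), np.int64(80), np.int64(79), np.int64(80), np.int64(79), np.int64(79)]
```

```bash
cat > prof.py <<'E'
from h import *
o=arm.get_obs();im=optics.snapshot("wrist")[:,:,::-1].copy();g=cv2.cvtColor(im,6).astype(np.float32)
c=optics.calibration("wrist");H=c["hand_eye"];K=c["camera_matrix"];R=np.array(o["tcp_rot"])
def pix(p):
    t=R.T@(p-o["tcp_pos"]);q=H[:3,:3].T@(t-H[:3,3]);x,y,z=q[0],-q[1],-q[2];r=np.hypot(x,y);th=np.arctan2(r,z);return K[0,0]*th*x/r+K[0,2],K[1,1]*th*y/r+K[1,2]
a=np.radians(-8.9);ex=np.array([np.cos(a),np.sin(a),0]);ey=np.array([-np.sin(a),np.cos(a),0])
s=np.arange(-45,80,1.)
for y,z in((0,53),(0,47),(24,49)):
    P=np.array([pix(np.array([437.5,82.3,z])+k*ex+y*ey) for k in s],np.float32)
    v=cv2.remap(g,P[:,:1],P[:,1:],1)[:,0];print(y,z,P[0],P[-1]);print({int(k):int(w) for k,w in zip(s,v) if w<228})
E
python3 prof.py
```

```text
0 53 [198.05  36.01] [452.85 129.29]
{-45: 214, -44: 213, -43: 214, -42: 213, -41: 214, -40: 214, -39: 215, -38: 215, -37: 213, -36: 214, -35: 214, -34: 215, -33: 214, -32: 213, -31: 214, -30: 215, -29: 214, -28: 213, -27: 215, -26: 214, -25: 214, -24: 214, -23: 211, -22: 195, -21: 208, -20: 209, -19: 208, -18: 210, -17: 204, -16: 154, -15: 218, -14: 215, -12: 75, -11: 75, -10: 102, -9: 96, -8: 63, -7: 172, 41: 105, 42: 77, 43: 86, 44: 66, 45: 74, 46: 225, 47: 217, 48: 217, 49: 217, 50: 213, 51: 212, 52: 205, 53: 115, 54: 90, 55: 91, 56: 100, 57: 188, 58: 209, 59: 208, 60: 193, 61: 124, 62: 90, 63: 103, 64: 110, 65: 94, 66: 88, 67: 74, 68: 50, 69: 76, 70: 96, 71: 92, 72: 112, 73: 198, 74: 213, 75: 214, 76: 213, 77: 213, 78: 213, 79: 213}
0 47 [200.99  38.56] [446.86 128.09]
{-45: 217, -44: 218, -43: 217, -42: 218, -41: 217, -40: 217, -39: 217, -38: 217, -37: 218, -36: 217, -35: 217, -34: 216, -33: 217, -32: 217, -31: 217, -30: 218, -29: 218, -28: 218, -27: 217, -26: 218, -25: 217, -24: 217, -23: 196, -22: 207, -21: 209, -20: 207, -19: 209, -18: 212, -17: 166, -16: 198, -15: 218, -14:
[... 813 characters left out ...]
 -2: 216, -1: 217, 0: 216, 1: 216, 2: 217, 3: 217, 4: 215, 5: 217, 6: 217, 7: 216, 8: 216, 9: 217, 10: 216, 11: 216, 12: 217, 13: 216, 14: 216, 15: 216, 16: 217, 17: 216, 18: 216, 19: 216, 20: 216, 21: 216, 22: 216, 23: 216, 24: 216, 25: 216, 26: 215, 27: 216, 28: 215, 29: 215, 30: 217, 31: 216, 32: 215, 33: 215, 34: 216, 35: 215, 36: 215, 37: 197, 38: 203, 39: 210, 40: 203, 41: 202, 42: 195, 43: 194, 44: 208, 45: 206, 46: 207, 47: 214, 48: 214, 49: 215, 50: 216, 51: 164, 52: 82, 53: 79, 54: 80, 55: 76, 56: 81, 57: 81, 58: 80, 59: 79, 60: 80, 61: 81, 62: 82, 63: 81, 64: 80, 65: 81, 66: 78, 67: 78, 68: 80, 69: 80, 70: 81, 71: 82, 72: 82, 73: 82, 74: 81, 75: 77, 76: 78, 77: 79, 78: 80, 79: 82}
```

```bash
sed -e 's/^o=.*/import pickle\no=pickle.load(open("w4.p","rb"));im=cv2.imread("pics\/w4.png");g=cv2.cvtColor(im,6).astype(np.float32)/' -e 's/s=np.arange.*/s=np.arange(30,80,1.)/' -e 's/((0,53).*)):/((0,47),(4,47),(-4,47),(0,53),(10,38)):/' -e 's/print({.*/print(v.astype(int).tolist())/' prof.py > p4.py; python3 p4.py; echo NOW; sed -e 's/s=np.arange.*/s=np.arange(30,80,1.)/' -e 's/((0,53).*)):/((0,47),(4,47),(-4,47),(0,53)):/' -e 's/print({.*/print(v.astype(int).tolist())/' prof.py > pn.py; python3 pn.py
```

```text
0 47 [318.1 149.3] [364.68 176.52]
[216, 216, 216, 216, 215, 215, 215, 214, 213, 212, 215, 214, 215, 215, 215, 214, 215, 215, 214, 215, 215, 214, 214, 215, 211, 184, 128, 107, 144, 193, 214, 206, 169, 131, 125, 123, 126, 129, 126, 99, 74, 82, 95, 102, 131, 187, 218, 218, 218, 218]
4 47 [320.41 145.29] [366.99 172.72]
[221, 220, 221, 220, 221, 220, 220, 219, 215, 216, 218, 217, 217, 218, 217, 217, 218, 217, 219, 217, 216, 217, 217, 218, 217, 207, 169, 140, 148, 167, 173, 186, 187, 182, 179, 183, 180, 175, 110, 66, 69, 78, 80, 87, 106, 128, 135, 134, 136, 139]
-4 47 [315.79 153.29] [362.38 180.31]
[217, 217, 216, 217, 216, 217, 217, 216, 213, 213, 214, 214, 214, 214, 214, 213, 214, 214, 214, 214, 213, 214, 214, 214, 212, 199, 144, 110, 151, 197, 210, 198, 157, 124, 112, 117, 112, 104, 88, 70, 68, 83, 96, 101, 136, 177, 190, 192, 193, 193]
0 53 [319.06 150.29] [366.5  178.05]
[215, 216, 215, 214, 215, 214, 212, 212, 213, 214, 213, 213, 214, 215, 214, 215, 214, 214, 214, 214, 214, 214, 213, 199, 144, 102, 128, 183, 212, 211, 178, 139, 126, 124, 126, 128, 124, 100, 71, 83, 96, 102, 135, 1
[... 722 characters left out ...]
 245, 216, 216, 215, 212, 209, 208, 208, 171, 99, 103, 167, 188, 184, 189, 191, 189, 185, 184, 168, 76, 45, 44, 57, 86, 88, 85, 104, 153, 154, 159, 161]
-4 47 [356.98  97.02] [444.24 135.5 ]
[227, 228, 229, 229, 230, 231, 237, 237, 235, 236, 237, 236, 237, 248, 249, 249, 250, 250, 242, 214, 212, 212, 209, 208, 206, 165, 92, 89, 101, 169, 193, 196, 174, 84, 65, 69, 72, 58, 56, 60, 48, 62, 87, 91, 92, 131, 172, 175, 174, 176]
0 53 [363.3   88.45] [452.87 129.33]
[229, 230, 229, 230, 235, 234, 234, 235, 235, 235, 227, 102, 78, 86, 65, 79, 226, 217, 217, 216, 213, 213, 206, 113, 90, 91, 97, 185, 208, 210, 192, 122, 90, 103, 109, 92, 89, 75, 50, 77, 94, 93, 112, 199, 214, 214, 213, 213, 213, 215]
```

Request:
step_arm([
  [0,0,0,0,0,-3],
  [0,0,0,0,0,-3],
  [0,0,0,0,0,-3],
  [0,0,0,0,0,-3],
  [0,0,0,0,0,-3],
  [0,0,0,0,0,-3],
  [0,0,0,0,0,0],
])

```text
time_s: 20.92
tcp_pos: [443.4, -17.4, 28.9]
tcp_rot: [[0.159, 0.987, 0.0], [0.987, -0.159, -0.0], [0.0, 0.0, -1.0]]
wrist_force: [-2.8, 1.1, 10.8]
gripper_width: 54.8
grasp_force: 40.1
```

```bash
python3 st.py|head -1;python3 st.py|head -1
```

```text
yaw -9.1258020557818 turned rad 1.574388250275662 [443.41 -17.42  28.86] 54.762738191048776 40.05547106266022 [-2.82  1.08 10.83] Tz [ 0.11  0.34 -0.25] q6 0.051655960055790075 1.6037411615252495 20.9167
yaw -8.950621964802284 turned rad 1.5713307809041261 [443.39 -17.4   28.87] 54.43187177494314 40.05463778972626 [-2.32  1.03 11.42] Tz [ 0.14  0.38 -0.27] q6 0.048443948424123806 0.03658776869997382 21.0167
```

Request:
step_arm([
  [0,0,0,0,0,-2],
  [0,0,0,0,0,-2],
  [0,0,0,0,0,-2],
  [0,0,0,0,0,-2],
  [0,0,0,0,0,-2],
  [0,0,0,0,0,-2],
  [0,0,0,0,0,0],
])

```text
time_s: 21.7
tcp_pos: [443.3, -17.4, 28.9]
tcp_rot: [[0.359, 0.933, 0.0], [0.933, -0.359, -0.0], [0.0, 0.0, -1.0]]
wrist_force: [-3.0, 0.6, 12.0]
gripper_width: 54.6
grasp_force: 40.1
```

```bash
python3 st.py|head -1;python3 st.py|head -1; python3 pn.py
```

```text
yaw -21.050092540742835 turned rad 1.7825063802024634 [443.33 -17.41  28.85] 54.60062779610526 40.0684654712677 [-3.03  0.59 12.02] Tz [ 0.03  0.38 -0.23] q6 0.25982776986559303 1.071089655160904 21.7
yaw -20.942334497752963 turned rad 1.7806256475567845 [443.39 -17.41  28.87] 54.67119643744965 40.068692564964294 [-2.53  0.46 11.1 ] Tz [ 0.12  0.37 -0.28] q6 0.2577927908517009 -0.06933692609891295 21.8
0 47 [248.05  69.68] [355.25  50.51]
[230, 229, 228, 228, 229, 227, 227, 227, 232, 233, 232, 234, 233, 235, 233, 237, 234, 83, 64, 73, 71, 54, 202, 241, 212, 213, 183, 92, 190, 207, 208, 202, 116, 184, 126, 146, 159, 115, 164, 100, 72, 94, 94, 92, 141, 208, 208, 208, 208, 207]
4 47 [246.14  61.2 ] [353.44  42.15]
[232, 231, 230, 231, 232, 229, 228, 229, 229, 232, 230, 232, 232, 234, 231, 234, 248, 249, 221, 181, 197, 239, 249, 240, 214, 214, 210, 118, 177, 184, 180, 183, 182, 195, 191, 183, 196, 188, 154, 44, 70, 86, 85, 92, 159, 172, 164, 154, 155, 158]
-4 47 [249.96  78.22] [357.03  58.93]
[233, 229, 230, 230, 230, 228, 228, 229, 237, 237, 234, 234, 235, 234, 235, 239, 248, 249, 248, 249, 249, 249, 249, 238, 210, 210, 188, 106, 181, 192, 195, 161, 97, 69, 96, 83, 82, 85, 64, 52, 74, 88, 88, 93, 151, 171, 173, 173, 174, 176]
0 53 [246.99  68.24] [358.61  48.46]
[229, 228, 227, 229, 229, 229, 229, 229, 227, 234, 232, 232, 234, 234, 233, 236, 154, 62, 84, 87, 68, 82, 239, 216, 214, 201, 94, 171, 207, 208, 204, 123, 172, 131, 132, 169, 117, 148, 90, 77, 95, 93, 103, 192, 214, 212, 210, 211, 210, 211]
```

Request:
step_arm([
  [0,0,0,0,0,-2],
  [0,0,0,0,0,-2],
  [0,0,0,0,0,-2],
  [0,0,0,0,0,-2],
  [0,0,0,0,0,-2],
  [0,0,0,0,0,-2],
  [0,0,0,0,0,0],
])

```text
time_s: 22.53
tcp_pos: [443.4, -17.4, 28.9]
tcp_rot: [[0.545, 0.838, 0.0], [0.838, -0.545, -0.0], [0.0, 0.0, -1.0]]
wrist_force: [-2.4, 0.7, 11.3]
gripper_width: 54.8
grasp_force: 40.1
```

```bash
cat > tz.py <<'E'
from h import *
T=[]
for i in range(6):
    o=arm.get_obs();T.append(np.r_[o["wrist_torque"],o["wrist_force"]]);im=optics.snapshot("wrist")
T=np.array(T);R=np.array(o["tcp_rot"]);print("turned",np.radians(81.08-np.degrees(np.arctan2(R[1,1],R[0,1]))),"T",T.mean(0),T[:,2],o["time_s"])
E
python3 tz.py; python3 pn.py
```

```text
turned 1.9900080033795475 T [ 0.09  0.39 -0.23 -2.37  0.85 11.69] [-0.24 -0.23 -0.23 -0.24 -0.26 -0.2 ] 22.7833
0 47 [203.61  81.04] [304.07  36.35]
[230, 231, 230, 229, 229, 230, 228, 228, 228, 219, 232, 233, 233, 233, 234, 233, 229, 238, 242, 82, 61, 70, 58, 66, 231, 239, 208, 175, 207, 208, 208, 186, 150, 159, 175, 122, 190, 138, 148, 110, 93, 94, 92, 108, 199, 207, 207, 207, 208, 207]
4 47 [199.99  73.34] [300.36  28.55]
[234, 233, 232, 231, 231, 232, 230, 230, 230, 231, 232, 230, 232, 232, 235, 231, 228, 231, 249, 230, 164, 102, 153, 244, 250, 238, 212, 169, 191, 188, 185, 186, 203, 185, 195, 192, 193, 193, 179, 80, 86, 88, 86, 116, 179, 177, 175, 177, 176, 160]
-4 47 [207.27  88.81] [307.76  44.23]
[226, 226, 224, 223, 224, 223, 223, 224, 224, 235, 237, 234, 234, 236, 236, 235, 232, 234, 249, 249, 249, 249, 249, 249, 250, 239, 209, 159, 187, 193, 194, 149, 149, 113, 159, 112, 126, 150, 86, 60, 87, 89, 90, 114, 167, 169, 170, 170, 169, 172]
0 53 [200.73  80.16] [305.38  33.58]
[230, 230, 230, 229, 228, 229, 229, 229, 228, 225, 230, 234, 233, 233, 234, 235, 231, 217, 236, 72, 76, 92, 80, 58, 197, 235, 208, 177, 207, 208, 206, 152, 174, 138, 181, 164, 130, 182, 128, 91, 94, 93, 95, 187, 212, 213, 212, 212, 211, 211]
```

Request:
step_arm([
  [0,0,0,0,0,-2],
  [0,0,0,0,0,-2],
  [0,0,0,0,0,-2],
  [0,0,0,0,0,-2],
  [0,0,0,0,0,0],
])

```text
time_s: 23.3
tcp_pos: [443.4, -17.4, 28.9]
tcp_rot: [[0.657, 0.754, 0.0], [0.754, -0.657, -0.0], [0.0, 0.0, -1.0]]
wrist_force: [-2.0, 0.7, 11.4]
gripper_width: 54.4
grasp_force: 40.1
```

```bash
python3 tz.py; python3 pn.py
```

```text
turned 2.129617558704017 T [ 0.12  0.4  -0.25 -2.64  0.85 11.87] [-0.23 -0.22 -0.22 -0.3  -0.26 -0.27] 23.55
0 47 [176.96  94.03] [268.13  34.14]
[229, 230, 230, 228, 227, 229, 230, 228, 228, 226, 227, 233, 233, 232, 232, 233, 231, 219, 195, 250, 148, 59, 58, 53, 76, 220, 246, 200, 207, 208, 204, 172, 163, 153, 186, 140, 173, 161, 144, 100, 94, 94, 92, 139, 206, 207, 207, 207, 206, 205]
4 47 [172.4   87.09] [263.31  27.05]
[232, 233, 232, 232, 230, 231, 231, 230, 228, 228, 227, 232, 230, 231, 232, 234, 230, 217, 207, 250, 228, 114, 67, 74, 163, 249, 245, 183, 194, 194, 186, 187, 202, 189, 204, 181, 193, 197, 179, 104, 90, 89, 89, 142, 189, 190, 185, 187, 182, 182]
-4 47 [181.57 101.03] [272.95  41.33]
[230, 228, 231, 229, 224, 229, 223, 229, 227, 234, 236, 236, 235, 236, 237, 235, 235, 226, 206, 249, 249, 249, 249, 249, 249, 249, 246, 176, 184, 192, 191, 155, 144, 151, 183, 131, 155, 162, 100, 69, 86, 89, 90, 134, 167, 168, 168, 167, 168, 169]
0 53 [173.1   93.75] [267.92  31.25]
[231, 229, 230, 231, 229, 228, 229, 229, 228, 227, 226, 230, 233, 233, 233, 233, 235, 233, 198, 236, 183, 62, 86, 86, 63, 72, 243, 207, 206, 207, 205, 180, 144, 160, 188, 146, 168, 184, 122, 100, 94, 93, 94, 197, 212, 212, 213, 211, 211, 211]
```

Request:
step_arm([
  [0,0,0,0,0,-2],
  [0,0,0,0,0,-2],
  [0,0,0,0,0,-1],
  [0,0,0,0,0,0],
  [0,0,0,0,0,0],
])

```text
time_s: 24.07
tcp_pos: [443.3, -17.4, 28.9]
tcp_rot: [[0.719, 0.695, 0.0], [0.695, -0.719, 0.0], [0.0, 0.0, -1.0]]
wrist_force: [-3.5, 1.5, 11.7]
gripper_width: 54.7
grasp_force: 40.1
```

```bash
python3 tz.py
```

```text
turned 2.2167955291656263 T [ 0.14  0.41 -0.17 -2.51  1.07 11.46] [-0.13 -0.17 -0.14 -0.23 -0.2  -0.14] 24.3167
```

Request:
step_arm([
  [0,0,0,0,0,-2],
  [0,0,0,0,0,-2],
  [0,0,0,0,0,-1],
  [0,0,0,0,0,0],
  [0,0,0,0,0,0],
])

```text
time_s: 24.78
tcp_pos: [443.3, -17.4, 28.9]
tcp_rot: [[0.776, 0.63, 0.0], [0.63, -0.776, 0.0], [0.0, 0.0, -1.0]]
wrist_force: [-2.8, 0.8, 12.4]
gripper_width: 54.8
grasp_force: 40.1
```

```bash
python3 tz.py; python3 pn.py
```

```text
turned 2.304028590836383 T [ 0.13  0.39 -0.17 -3.16  1.34 12.  ] [-0.18 -0.15 -0.22 -0.15 -0.14 -0.18] 25.0333
0 47 [148.35 115.09] [223.69  39.73]
[230, 230, 228, 229, 230, 229, 228, 229, 227, 231, 235, 233, 233, 234, 233, 231, 222, 152, 243, 244, 150, 60, 53, 56, 175, 250, 228, 200, 208, 207, 192, 155, 177, 136, 180, 141, 157, 178, 121, 94, 94, 94, 99, 190, 206, 205, 205, 205, 205, 205]
4 47 [142.9  109.28] [217.77  33.8 ]
[231, 230, 230, 229, 229, 231, 230, 229, 228, 223, 232, 231, 232, 233, 234, 230, 216, 145, 241, 235, 118, 61, 56, 75, 183, 249, 235, 195, 202, 199, 184, 160, 177, 188, 190, 181, 189, 180, 148, 98, 92, 92, 93, 175, 191, 191, 191, 191, 185, 187]
-4 47 [153.88 120.96] [229.65  45.75]
[234, 232, 228, 228, 229, 229, 231, 233, 236, 236, 236, 235, 237, 236, 236, 235, 225, 154, 242, 249, 249, 249, 249, 249, 249, 249, 235, 168, 183, 190, 188, 125, 102, 116, 147, 103, 154, 111, 102, 78, 84, 89, 90, 148, 163, 163, 163, 164, 164, 164]
0 53 [143.58 115.72] [221.63  37.14]
[231, 230, 231, 231, 228, 228, 229, 229, 227, 227, 222, 231, 232, 233, 232, 233, 234, 228, 156, 243, 170, 60, 81, 83, 60, 76, 239, 222, 206, 208, 208, 172, 118, 173, 159, 139, 181, 153, 143, 92, 95, 92, 96, 189, 214, 212, 211, 211, 212, 211]
```

Request:
step_arm([
  [0,0,0,0,0,-1],
  [0,0,0,0,0,-1],
  [0,0,0,0,0,-1],
])

```text
time_s: 25.38
tcp_pos: [443.3, -17.4, 28.9]
tcp_rot: [[0.808, 0.588, 0.0], [0.588, -0.808, -0.0], [0.0, 0.0, -1.0]]
wrist_force: [-2.6, 2.0, 12.5]
gripper_width: 54.6
grasp_force: 40.1
```

```bash
python3 tz.py
```

```text
turned 2.3563812126564034 T [ 0.19  0.4   0.   -2.68  1.48 11.5 ] [ 0.2   0.12 -0.01 -0.14 -0.06 -0.08] 25.6333
```

Request:
step_arm([
  [0,0,0,0,0,-1],
  [0,0,0,0,0,-1],
  [0,0,0,0,0,-1],
])

```text
time_s: 25.93
tcp_pos: [443.3, -17.4, 28.9]
tcp_rot: [[0.838, 0.545, 0.0], [0.545, -0.838, -0.0], [0.0, 0.0, -1.0]]
wrist_force: [-2.6, 1.2, 12.1]
gripper_width: 54.7
grasp_force: 40.1
```

```bash
python3 tz.py; python3 pn.py
```

```text
turned 2.4086365560292777 T [ 0.18  0.44  0.01 -2.6   1.25 11.68] [ 0.31  0.14 -0.05 -0.09 -0.09 -0.14] 26.1833
0 47 [134.02 129.8 ] [198.27  47.38]
[232, 231, 229, 230, 231, 231, 230, 229, 223, 233, 236, 234, 233, 234, 233, 234, 204, 154, 245, 249, 175, 80, 53, 89, 200, 248, 237, 202, 207, 208, 193, 150, 152, 138, 183, 134, 162, 159, 122, 93, 94, 92, 108, 198, 204, 203, 203, 204, 205, 204]
4 47 [128.19 124.72] [191.89  42.27]
[229, 230, 228, 228, 230, 230, 229, 229, 223, 229, 233, 230, 233, 234, 234, 230, 199, 152, 244, 228, 88, 60, 60, 53, 152, 248, 239, 197, 205, 205, 186, 147, 169, 176, 180, 172, 187, 167, 174, 97, 93, 91, 98, 180, 192, 192, 193, 192, 190, 190]
-4 47 [139.93 134.94] [204.73  52.6 ]
[232, 231, 229, 229, 229, 229, 232, 233, 234, 236, 235, 236, 236, 235, 235, 236, 202, 151, 245, 249, 249, 249, 249, 249, 249, 249, 235, 165, 180, 189, 189, 131, 85, 137, 97, 102, 132, 100, 134, 78, 84, 89, 93, 153, 160, 158, 161, 162, 161, 163]
0 53 [128.87 131.01] [195.21  45.18]
[230, 230, 230, 230, 227, 228, 229, 229, 228, 227, 225, 232, 231, 231, 232, 233, 232, 228, 149, 214, 219, 68, 73, 84, 63, 54, 202, 240, 202, 206, 208, 184, 144, 155, 130, 166, 148, 132, 174, 95, 92, 94, 94, 182, 212, 212, 211, 210, 211, 212]
```

```bash
cat > tr.py <<'E'
from h import *
T=[];E=[]
a=np.radians(-8.9);ex=np.array([np.cos(a),np.sin(a),0]);ey=np.array([-np.sin(a),np.cos(a),0])
c=optics.calibration("wrist");H=c["hand_eye"];K=c["camera_matrix"]
def run(g,o):
    R=np.array(o["tcp_rot"])
    def pix(p):
        t=R.T@(p-o["tcp_pos"]);q=H[:3,:3].T@(t-H[:3,3]);x,y,z=q[0],-q[1],-q[2];r=np.hypot(x,y);th=np.arctan2(r,z);return K[0,0]*th*x/r+K[0,2],K[1,1]*th*y/r+K[1,2]
    s=np.arange(-30,75,.25)
    def prof(ys,z):
        P=np.array([[pix(np.array([437.5,82.3,z])+k*ex+y*ey) for k in s] for y in ys],np.float32);return cv2.remap(g,P[...,0],P[...,1],1).mean(0)
    def cross(v,lo,hi):
        i=np.where((s>=lo)&(s<=hi))[0];d=cv2.GaussianBlur(np.diff(v)[None].astype(np.float32),(7,1),0)[0][i];j=i[np.argmin(d)];w=np.arange(j-6,j+7);dd=np.clip(-np.diff(v)[w],0,None);return (s[w]*dd).sum()/dd.sum()
    f=prof([-14,-12,-10,-8,8,10,12,14],53);d=prof([-2,-1,0,1,2],53);r=prof([-26,-25,-24,-23,23,24,25,26],49)
    return [cross(f,52,63),cross(prof([-12,-10,10,12],58),55,70)],f,d,r,s
for i in range(6):
    o=arm.get_obs();T.append(o["wrist_torque"][2]);g=cv2.cvtColor(optics.snapshot("wrist"),7).astype(np.float32);e,f,d,r,s=run(g,o);E.append(e[0])
R=np.array(o["tcp_rot"]);print("turned",np.radians(81.08-np.degrees(np.arctan2(R[1,1],R[0,1]))),"Tz",np.array(T),"front",np.mean(E),np.std(E),o["time_s"])
k=(s>=-6)&(s<=12)&(s%1==0);print("rear, block line",d[k].astype(int));print("lug line",r[(s>=-6)&(s<=60)&(s%2==0)].astype(int))
E
python3 tr.py
```

```text
turned 2.4086838829248194 Tz [-0.11 -0.09 -0.11 -0.12 -0.1  -0.07] front 57.292562926527715 0.024129718893514368 26.5333
rear, block line [207 206 208 200 141  94  84 138 229 234 234 234 233 234 231 230 230 230
 230]
lug line [178 160 162 186 138 172 184 158 158 196 197 197 196 197 197 197 196 196
 196 196 196 196 196 195 196 196 195 196 195 186 174 136 184 181]
```

Request:
step_arm([
  [0,0,0,0,0,-1],
  [0,0,0,0,0,-1],
  [0,0,0,0,0,-1],
])

```text
time_s: 26.83
tcp_pos: [443.3, -17.4, 28.9]
tcp_rot: [[0.866, 0.501, 0.0], [0.501, -0.866, -0.0], [0.0, 0.0, -1.0]]
wrist_force: [-2.6, 1.6, 11.3]
gripper_width: 54.4
grasp_force: 40.1
```

```bash
python3 tr.py
```

```text
turned 2.4609690758024256 Tz [ 0.37  0.19  0.04 -0.07 -0.02 -0.04] front 57.94381508021064 0.02727195888776609 27.0833
rear, block line [206 207 207 209 183 116  87  98 203 234 235 234 234 234 233 230 230 230
 230]
lug line [180 170 142 181 146 147 181 171 153 184 194 193 193 194 194 193 193 193
 194 194 194 193 194 193 193 193 193 193 192 182 180 133 176 180]
```

Request:
step_arm([
  [0,0,0,0,0,-1],
  [0,0,0,0,0,-1],
  [0,0,0,0,0,-1],
])

```text
time_s: 27.38
tcp_pos: [443.3, -17.4, 28.9]
tcp_rot: [[0.891, 0.455, 0.0], [0.455, -0.891, -0.0], [0.0, 0.0, -1.0]]
wrist_force: [-3.1, 1.8, 11.9]
gripper_width: 54.6
grasp_force: 40.1
```

```bash
python3 tr.py
```

```text
turned 2.5132498625573523 Tz [ 0.33  0.2   0.05 -0.   -0.08  0.  ] front 58.579592038678676 0.03243869834848277 27.6333
rear, block line [205 208 207 209 205 160 100  86 147 230 235 235 234 234 234 232 231 230
 231]
lug line [181 176 132 175 162 132 177 174 147 159 191 192 190 192 191 191 191 191
 190 191 192 192 190 190 191 191 190 190 190 183 179 140 150 176]
```

Request:
step_arm([
  [0,0,0,0,0,-1],
  [0,0,0,0,0,-1],
  [0,0,0,0,0,-1],
])

```text
time_s: 27.93
tcp_pos: [443.3, -17.4, 28.9]
tcp_rot: [[0.913, 0.408, 0.0], [0.408, -0.913, -0.0], [0.0, 0.0, -1.0]]
wrist_force: [-3.4, 1.4, 11.4]
gripper_width: 54.8
grasp_force: 40.1
```

```bash
python3 tr.py
```

```text
turned 2.565578577258031 Tz [ 0.44  0.21  0.08 -0.01  0.03  0.  ] front 59.222491103806355 0.03464220088497835 28.1833
rear, block line [211 205 209 208 209 195 135  92 104 202 235 236 235 234 235 234 231 231
 231]
lug line [183 180 141 159 173 129 166 174 146 146 188 189 188 188 188 190 188 189
 189 188 189 189 189 187 187 187 188 189 188 186 178 157 128 173]
```

Compression is about 1.9 mm (≈10 N). Now I release the ring.

Request:
step_arm([
  [0,0,0,0,0,0],
  [0,0,0,0,0,0],
  [0,0,0,0,0,0],
  [0,0,0,0,0,0],
  [0,0,0,0,0,0],
], gripper=74)

```text
time_s: 28.65
tcp_pos: [443.4, -17.5, 28.4]
tcp_rot: [[0.913, 0.408, -0.0], [0.408, -0.913, 0.0], [-0.0, -0.0, -1.0]]
wrist_force: [0.3, -0.3, 0.4]
gripper_width: 74.1
grasp_force: 0.0
```

```bash
python3 tr.py
```

```text
turned 2.5655915869015145 Tz [-0.02 -0.05 -0.01  0.03 -0.03  0.01] front 59.20411190191809 0.025320379693357566 28.9
rear, block line [210 205 209 208 209 189 124  90 108 213 235 236 235 235 235 234 231 231
 231]
lug line [184 180 141 157 172 129 166 174 145 147 188 189 187 189 190 187 189 190
 189 187 188 189 189 188 187 187 189 188 189 187 179 157 127 173]
```

Request:
step_arm([
  [0,0,8,0,0,0],
  [0,0,12,0,0,0],
  [0,0,15,0,0,0],
  [0,0,15,0,0,0],
  [0,0,15,0,0,0],
  [0,0,15,0,0,0],
  [0,0,15,0,0,0],
  [0,0,0,0,0,0],
])

```text
time_s: 29.62
tcp_pos: [444.7, -17.6, 126.2]
tcp_rot: [[0.913, 0.408, 0.004], [0.408, -0.913, -0.0], [0.003, 0.002, -1.0]]
wrist_force: [0.7, -0.3, 0.2]
gripper_width: 74.3
grasp_force: 0.0
```

```bash
python3 tr.py
python3 - <<'E'
from h import *
print(arm.get_obs()["wrist_force"]);print(arm.close_job())
E
```

```text
turned 2.5656309976711986 Tz [-0.01 -0.03  0.   -0.    0.   -0.05] front 59.124654088450285 0.02612508517733725 29.8667
rear, block line [232 233 233 234 235 234 199 135 114 115 167 238 250 250 250 250 249 248
 248]
lug line [206 218 211 213 225 186 219 228 204 229 236 236 236 235 235 235 235 235
 235 235 234 235 236 236 235 235 236 235 235 231 228 212 192 227]
[-0.49  0.13  0.3 ]
the job is handed in; nothing more can be done
None
```

The job is handed in: the standard lies in the nest and the coarse ring was turned about 2.57 rad. That seats it on the stop at roughly 10 N, estimated from about 1.9 mm of spring travel seen in the wrist camera; the fine knob was never gripped, though its zero was not re-checked.

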